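Pack the mending kit tray

ROBOT

A 6-joint arm with a two-finger parallel gripper is mounted at the origin on a cart in front of the work surface, level with it; the furniture and walls round the work are solid. World frame = base frame: x ahead of the robot, y to its left, z up, the work surface at z = 0. Lengths are in m, angles in degrees, forces in N, time in s.
With the tool pointing down it reaches from about 0.4 to 0.825 m from the base axis. Payload 7 kg.
Tool frame: the origin (TCP) lies on the centre line of the jaws, within the pads' length; the fingertips stand 8 mm ahead of it and the grasp point (between the pads) lies 11 mm behind it; z points along the fingers, y is the line along which they close (so a half turn about z gives the same grasp; the last joint's range is limited). The gripper opens to 88 mm and grips with 3 to 60 N. Pads are 19 mm wide; open, the fingers measure 130 mm over their backs; the gripper's body (78 mm by 193 mm) begins 47 mm behind the grasp point.
Start: joints at [-50.357, 20.546, 0.682, 0, -70.136, -16.507], TCP at [0.265, -0.621, 0.204] pointing down, gripper open.
Joint ranges: [-176.03, 176.03], [-82.01, 121.73], [-58.28, 71.71], [-173.87, 95.51], [-174.79, -0.11], [-173.66, 173.66]. Speed limits (degrees/s): [136.94, 136.94, 172.46, 180, 180, 180].

INTERFACE

Orientations are given as [roll, pitch, yaw] about the fixed x, y, z axes, in that order (R = Rz(yaw) Ry(pitch) Rx(roll)).
In Python, from plant import telemetry, viewer, close_job, models gives the robot as it stands.
- The arm moves only by the shell command python3 -m handwheel 'ROWS' [FORCE]. ROWS is JSON, a list of rows, each an object with "grip": the closure, from -1 (fully open) to 1 (shut); "travel": the shift along the tool's x, y, z as a fraction of full scale, a list of three; "spin": the turn about the tool's z as a fraction of full scale. A call has 1 to 8 rows; each row shifts and turns the commanded pose from where the row before left it, along the tool's axes as they then stand; what a row does not reach is not made up. Full scale, the value 1, is 0.025 m for a shift and 5 degrees for a turn. A row lasts 1/8 s, in which the tool goes at most 62.5 mm and 10.7 degrees, less where a joint would pass 70% of its speed; a pose out of reach is approached as far as the arm can. A call with a number of a shift or a turn outside -1 to 1 is refused whole. A call with a gripper value outside its range is refused whole. The fingers move at their own pace and stop on an object; FORCE is the grip in N (left out, the last holds). Time passes only in rows, so rows that do not move let the fingers close. It gives the time, the measured TCP pose, the force, the opening and the grip force at its end, in the units of the state.
- telemetry.get_state(): the state, without advancing time (a new reading comes with each control period).
- viewer.capture(name): name is "scene" or "top" or "wrist"; returns the picture (420x560x3 uint8, red, green, blue); there is no depth.
- viewer.calibration(name): a dict with "fx", "fy", "cx", "cy" (pixels), "T" (4x4, takes a point from camera to world coordinates); the wrist camera has in their place "T_tool_cam" (4x4, takes a point from camera to tool coordinates, whose origin is the TCP and whose axes are the flange's). Camera axes: x right, y down, z forward; pixel columns grow to the right and rows downward; lengths in m; the calibration is good to about 2 mm. A picture is of the moment at which its call begins: read the wrist's pose just before it. calibration takes no time and is no camera call.
- close_job(): hands the job in; it is judged then, once.
Trained networks look in the newest picture that a camera, given by its name, has taken for a name from the list of things; names that differ only in an ending like _2 or _b are one class to them, and where a whole thing is asked for, a point or a joint stands for the part that bears it (a point fixed in the world has none). Each returns a list of dicts, best first, with "p" (0 to 1); they miss things now and then, are a little off and sometimes report something else, mostly with a low value. They report only what shows in the picture. A call takes as long as a camera call. They do not tell look-alikes from the thing itself.
- models.find_in(camera, thing): "position" ([column, row] in pixels, amid what is visible of it).
The state is a dict: "time_s": time; "joints": joint angles; "qd": joint speeds; "joint_torque": joint torques, N m; "tcp_pos": TCP position; "eef_rot": TCP orientation; "contact_force": force on the tool from outside, world axes, zero at the start; "moment": the same for the moment, N m; "gripper_width": finger opening in m; "gripper_force": force on a finger pad.
Only numpy, scipy, OpenCV 4.12 (cv2) and the standard library are available. Lean on these libraries where they do the work, as an engineer would, in place of code of your own. Each camera call takes 0.05 s, during which the arm holds its last target. There are 200 camera calls.

TASK

Pack the mending kit into the wooden tray with the cork inserts: the safety-pin tin in the oblong pocket, the tailor's tape measure in the large round one, the navy thread spool standing upright in the small round one and the clothes peg in the narrow slot, each lying fully down on its pocket's floor. The ink pad and the battery do not belong to the kit: leave them where they are.

Things in the scene. Friction and masses are not known exactly. Their poses are not given: they have to be found in the camera images.
- pin_tin_mid (a point): flat tin box of safety pins with a dark green lid, 60 (its x) x 87 (its y) x 22 mm high, the thicker and smaller of the two flat boxes; lid shut, it stays shut. Loose. The point is its centre, half-way up (11 mm above its underside); z up. Grip it across its 60 mm width, fingertips 8 mm or more above its underside, so that they clear the insert when it is set down.
- tape_measure_mid (a point): yellow tailor's tape measure lying flat: round case 52 mm across, 17 mm high (20 mm with the button on top), a thin tape end sticks out at its -x side, 80 mm over all. Loose. The point is its centre, mid-length, 8.5 mm above its underside. The round case's axis is 14 mm from it along +x: grip there, across y, fingertips 8 mm or more above its underside to clear the insert.
- spool_mid (a point): spool of navy thread with cream end discs, standing upright, 29 mm across, 40 mm high, the waist is narrower than the discs (the red spool far back by the spray bottle is shop clutter, not this one). Loose. The point is its centre, on the axis, 20 mm above its underside; z up along the axis.
- clothes_peg_mid (a point): small pink clothes peg lying flat, a straight bar 15 (its x) x 72 (its y) x 12 mm high. Loose. The point is its centre, 6 mm above its underside; z up. Grip it across the 15 mm.
- pocket_tin (a point): Fixed cork insert, pocket floor grey felt, 114 mm square, one of four lying 2 x 2 in any order in a wooden tray 248 mm square; rim and insert tops 15 mm above the counter. This one has the oblong pocket for the tin, 76 (x) x 103 (y) mm, 8 mm deep. Point: centre of the pocket floor, 7 mm above the counter; z up, x and y along the sides.
- pocket_measure (a point): Fixed cork insert, pocket floor grey felt, 114 mm square, one of four lying 2 x 2 in any order in a wooden tray 248 mm square; rim and insert tops 15 mm above the counter. This one has the large round pocket for the tape measure, 98 mm across, 8 mm deep; the measure with its tape end fits in any way round. Point: centre of the pocket floor, 7 mm above the counter; z up, x and y along the sides.
- pocket_spool (a point): Fixed cork insert, pocket floor grey felt, 114 mm square, one of four lying 2 x 2 in any order in a wooden tray 248 mm square; rim and insert tops 15 mm above the counter. This one has the small round pocket for the spool, 46 mm across, 8 mm deep. Point: centre of the pocket floor, 7 mm above the counter; z up, x and y along the sides.
- pocket_peg (a point): Fixed cork insert, pocket floor grey felt, 114 mm square, one of four lying 2 x 2 in any order in a wooden tray 248 mm square; rim and insert tops 15 mm above the counter. This one has the narrow slot for the peg, 32 (x) x 90 (y) mm, 8 mm deep, crossed at its middle by a finger notch 66 (x) x 40 (y) mm of the same depth. Point: centre of the pocket floor, 7 mm above the counter; z up, x and y along the sides.
- battery_mid (a point): green and yellow battery lying on its side, 15 mm across, 50 mm long (its y), among the things. Loose; to be left where it is. The point is its centre, about 9 mm up.
- ink_pad_mid (a point): flat blue ink pad tin, 69 (its x) x 107 (its y) x 14 mm high, larger and thinner than the pin tin. Loose; to be left where it is. The point is its centre, 7 mm up.
Not all that is in view belongs to the job. Of the things that look like the part that bears clothes_peg_mid, take the one that is farthest to the robot's right at the start.

How it is judged (in metres and radians):
At the end, for the whole second after the job is handed in: Tin, tape measure and peg flat on their own pockets' floors (centres within 15 mm, height within 3 mm; tin and peg along the pocket), spool upright on its pocket's floor within 12 mm; all released, at rest; battery and ink pad within 20 mm of where they started (horizontal distance between pin_tin_mid and pocket_tin below 0.015 m and z of pin_tin_mid in the frame of pocket_tin between 0.007 and 0.014 m and angle between each of pin_tin_mid, tape_measure_mid, spool_mid, clothes_peg_mid's own z axis and vertical below 0.1 rad and angle between the y axis of pin_tin_mid and the y axis of pocket_tin, either way round below 0.25 rad and linear speed of each of pin_tin, tape_measure, spool, clothes_peg below 0.02 m/s and horizontal distance between tape_measure_mid and pocket_measure below 0.015 m and z of tape_measure_mid in the frame of pocket_measure between 0.0045 and 0.0115 m and horizontal distance between spool_mid and pocket_spool below 0.012 m and z of spool_mid in the frame of pocket_spool between 0.016 and 0.023 m and horizontal distance between clothes_peg_mid and pocket_peg below 0.015 m and z of clothes_peg_mid in the frame of pocket_peg between 0.002 and 0.009 m and angle between the y axis of clothes_peg_mid and the y axis of pocket_peg, either way round below 0.3 rad and distance of each of battery_mid, ink_pad_mid from where it was at the start of the episode below 0.02 m); the robot touches nothing.
It fails at once if the battery, which does not belong, is moved by more than 20 mm (distance of battery_mid from where it was at the start of the episode above 0.02 m).
It fails at once if the ink pad, which does not belong, is moved by more than 20 mm (distance of ink_pad_mid from where it was at the start of the episode above 0.02 m).
It also fails if it takes over 99 s, if anything falls off the work surface, if the arm or the gripper's body presses on something with over 40 N, if the wrist force passes 120 N, or if a joint passes its speed limit or range.

## Working session

There is one attempt and no reset: what is moved stays moved. The work goes in short steps, Python scripts to look and compute and a shell command to move; the robot and the scene stay as the last step left them, time stands still between calls to the robot, and variables do not carry over. Pictures are saved under pics/ and viewed, at most 14 in all, crops included, and the job is handed in when it is done.

```bash
ls; mkdir -p pics
cat > h.py <<'E'
import numpy as np, cv2, json
from scipy.spatial.transform import Rotation as R
from plant import telemetry, viewer, close_job, models
def save(n,img): cv2.imwrite(f'pics/{n}.png',cv2.cvtColor(img,cv2.COLOR_RGB2BGR))
def Tcam(cam,s=None):
    c=viewer.calibration(cam)
    if 'T' in c: return c,np.array(c['T'])
    s=s or telemetry.get_state(); T=np.eye(4)
    T[:3,:3]=R.from_euler('xyz',s['eef_rot'],degrees=True).as_matrix(); T[:3,3]=s['tcp_pos']
    return c,T@np.array(c['T_tool_cam'])
def ray(cam,px,z,s=None):
    c,T=Tcam(cam,s); d=T[:3,:3]@np.array([(px[0]-c['cx'])/c['fx'],(px[1]-c['cy'])/c['fy'],1]); o=T[:3,3]
    return o+d*(z-o[2])/d[2]
def proj(cam,p,s=None):
    c,T=Tcam(cam,s); q=np.linalg.inv(T)@np.append(p,1); return np.array([c['fx']*q[0]/q[2]+c['cx'],c['fy']*q[1]/q[2]+c['cy']])
E
python3 - <<'E'
from h import *
s=telemetry.get_state();print(s['time_s'],s['eef_rot'],s['tcp_pos'],s['gripper_width'])
for n in('top','scene'):
    save(n+'0',viewer.capture(n)); c=viewer.calibration(n);print(n,np.round(c['T'],3).tolist(),c['fx'])
Z=dict(pin_tin_mid=.022,tape_measure_mid=.017,spool_mid=.04,clothes_peg_mid=.012,pocket_tin=.007,pocket_measure=.007,pocket_spool=.007,pocket_peg=.007,battery_mid=.015,ink_pad_mid=.014)
for n,z in Z.items():
    for d in models.find_in('top',n)[:5]: print(n,round(d['p'],2),np.round(d['position']),ray('top',d['position'],z).round(3)[:2])
print(np.round(viewer.calibration('wrist')['T_tool_cam'],3).tolist())
E
```

```text
pics
0.0 [ 1.79903980e+02 -9.70986895e-03 -1.56870499e+02] [ 0.26498784 -0.62022731  0.20291314] 0.08731834666470184
top [[0.012, -0.998, 0.067, 0.518], [-1.0, -0.012, -0.0, -0.115], [0.001, -0.067, -0.998, 1.177], [0.0, 0.0, 0.0, 1.0]] 483.6144036101024
scene [[0.617, -0.451, 0.645, -0.234], [-0.787, -0.368, 0.495, -0.742], [0.014, -0.813, -0.582, 0.799], [0.0, 0.0, 0.0, 1.0]] 515.9799162615143
pin_tin_mid 0.66 [303. 264.] [ 0.462 -0.183]
pin_tin_mid 0.5 [358. 258.] [ 0.479 -0.314]
tape_measure_mid 0.62 [358. 259.] [ 0.476 -0.313]
spool_mid 0.42 [308. 211.] [ 0.589 -0.193]
spool_mid 0.24 [408. 257.] [ 0.482 -0.427]
clothes_peg_mid 0.64 [334. 120.] [ 0.815 -0.257]
clothes_peg_mid 0.26 [357. 258.] [ 0.48  -0.314]
pocket_tin 0.91 [223. 209.] [0.592 0.01 ]
pocket_measure 0.76 [213. 255.] [0.482 0.032]
pocket_spool 0.87 [169. 250.] [0.492 0.14 ]
pocket_spool 0.61 [365. 219.] [ 0.572 -0.333]
pocket_spool 0.32 [307. 210.] [ 0.593 -0.192]
pocket_spool 0.31 [305. 266.] [ 0.457 -0.189]
pocket_peg 0.97 [175. 198.] [0.618 0.128]
battery_mid 0.43 [363. 217.] [ 0.577 -0.328]
ink_pad_mid 0.88 [280. 150.] [ 0.738 -0.126]
ink_pad_mid 0.38 [307. 209.] [ 0.595 -0.192]
[[-0.002, -0.969, -0.246, 0.066], [1.0, -0.001, -0.002, -0.001], [0.002, -0.246, 0.969, -0.181], [0.0, 0.0, 0.0, 1.0]]
```

Run:
```python
import cv2
a=cv2.imread('pics/top0.png')[90:310,130:430]
cv2.imwrite('pics/top0c.png',cv2.resize(a,(800,587),interpolation=cv2.INTER_CUBIC))
```

```text
(no output)
```

View pics/top0c.png

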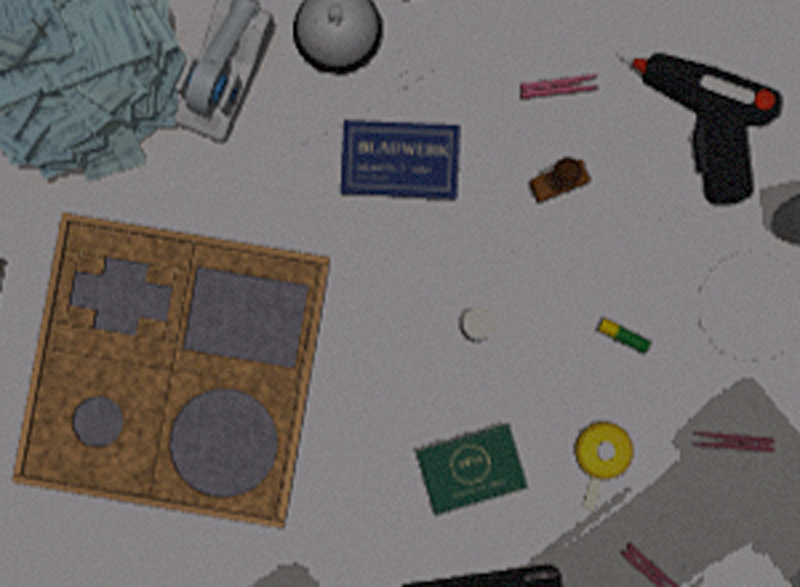

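View pics/scene0.png

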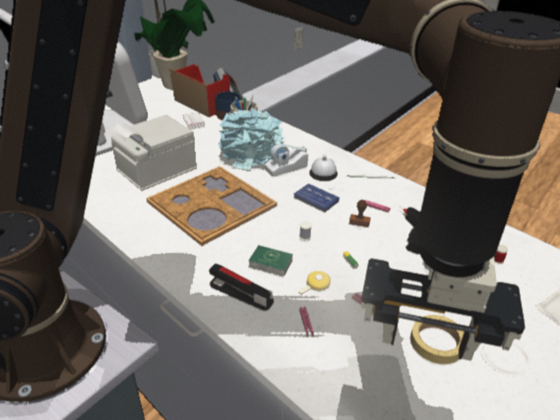

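The top crop shows the tray upper-left (peg slot far-left, tin pocket far-right, spool near-left, measure near-right), the ink pad at (280,150), spool at (307,211), battery at (364,216), tin at (306,266) and tape at (356,259). The scene view shows the gripper hovering on the right. There are three peg candidates in top pixels: (339,122), (405,255) and (373,302). (405,255) looks farthest right; I'll confirm it in a crop of the right side.

Run:
```python
import cv2
a=cv2.imread('pics/top0.png')[150:420,320:560]
cv2.imwrite('pics/top0r.png',cv2.resize(a,(533,600),interpolation=cv2.INTER_CUBIC))
```

```text
(no output)
```

View pics/top0r.png

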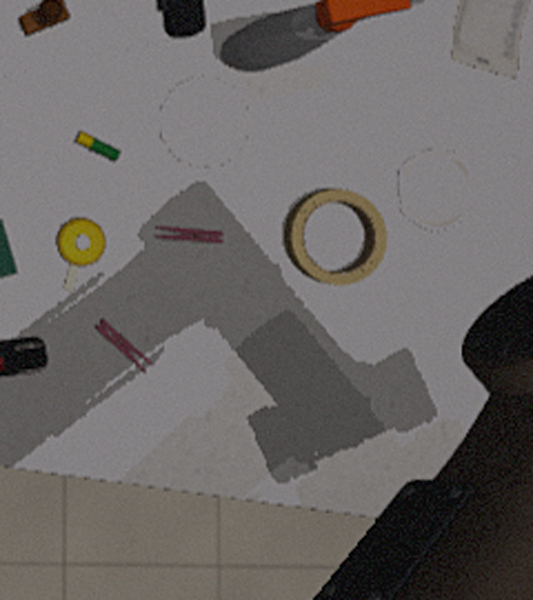

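The crop confirms three pink pegs. The one at full-frame (405,256) is clearly farthest right, and the things right of it are a tape ring and circle marks. I'll measure all poses now.

```bash
cat >> h.py <<'E'
def rect(cam,mask,z,s=None,roi=None):
    "min-area rect, in world metres at height z, of largest blob: centre, yaw of long side (deg), sizes"
    if roi: m=np.zeros_like(mask); x0,y0,x1,y1=roi; m[y0:y1,x0:x1]=mask[y0:y1,x0:x1]; mask=m
    k=max(cv2.findContours(mask,cv2.RETR_EXTERNAL,cv2.CHAIN_APPROX_NONE)[0],key=cv2.contourArea)[:,0]
    P=np.array([ray(cam,p,z,s)[:2] for p in k]).astype(np.float32)*1000
    c,(w,h),a=cv2.minAreaRect(P)
    if w<h: w,h,a=h,w,a+90
    return np.round(c,1),round((a+90)%180-90,1),(round(w,1),round(h,1))
E
python3 - <<'E'
from h import *
im=cv2.imread('pics/top0.png'); hsv=cv2.cvtColor(im,cv2.COLOR_BGR2HSV)
C=np.array([[65,213],[330,257],[283,527],[13,482]])/2.6667+[130,90]
W=np.array([ray('top',c,.015)[:2] for c in C])
c=W.mean(0);print('tray',c.round(4),[round(float(np.linalg.norm(W[i]-W[(i+1)%4])),4) for i in range(4)])
u=(W[1]-W[0]+W[2]-W[3]);u/=np.linalg.norm(u);v=(W[3]-W[0]+W[2]-W[1]);v/=np.linalg.norm(v)
print('yaw u(right)',np.degrees(np.arctan2(u[1],u[0])),'v',np.degrees(np.arctan2(v[1],v[0])))
for n,a,b in(('peg',-1,-1),('tin',1,-1),('spool',-1,1),('meas',1,1)): print(n,(c+.057*(a*u+b*v)).round(4))
def m(lo,hi): return cv2.inRange(hsv,np.array(lo),np.array(hi))
print('tin',rect('top',m((50,90,20),(95,255,255)),.022,roi=(280,240,335,290)))
print('tape',rect('top',m((22,120,60),(35,255,255)),.017,roi=(340,240,372,272)))
print('tape+end',rect('top',m((18,30,60),(35,255,255)),.010,roi=(340,240,372,290)))
print('peg',rect('top',m((150,60,30),(180,255,255)),.012,roi=(385,245,425,270)))
print('inkpad',rect('top',m((100,100,20),(130,255,255)),.014,roi=(250,130,310,170)))
print('batt',rect('top',m((20,120,30),(95,255,255)),.012,roi=(345,205,380,225)))
for n,p,z in(('spool',(307.5,211.5),.04),('batt',(364,215.6),.012)):print(n,ray('top',p,z).round(3))
E
```

```text
tray [0.5448 0.077 ] [0.2439, 0.2459, 0.2451, 0.2463]
yaw u(right) -98.74631390144958 v 170.8810720113405
peg [0.6098 0.1243]
tin [0.5924 0.0116]
spool [0.4972 0.1424]
meas [0.4799 0.0297]
tin (array([ 459.7, -191. ]), -72.6, (84.2, 56.7))
tape (array([ 478.4, -309.8]), -89.9, (47.8, 47.6))
tape+end (array([ 467.2, -313.6]), 11.0, (72.3, 52.9))
peg (array([ 486.3, -428.2]), 85.9, (67.9, 12.5))
inkpad (array([ 738.8, -123.6]), 88.0, (103.6, 66.9))
batt (array([ 581. , -328.9]), 64.0, (46.2, 10.9))
spool [ 0.587 -0.192  0.04 ]
batt [ 0.58  -0.33   0.012]
```

```bash
cat >> h.py <<'E'
def plan(x,y,z,yaw=None):
    "units: spin first, then shift along tool axes"
    s=telemetry.get_state(); y0=s['eef_rot'][2]; p=np.array(s['tcp_pos'])
    yaw=y0 if yaw is None else yaw; a=np.radians(yaw); d=np.array([x,y,z])-p
    t=np.array([d[0]*np.cos(a)+d[1]*np.sin(a), d[0]*np.sin(a)-d[1]*np.cos(a), -d[2]])/.025
    print('t',round(s['time_s'],2),'tcp',p.round(4),'yaw',round(y0,1),'w',round(s['gripper_width'],4),'-> spin',round(-((yaw-y0+180)%360-180)/5,2),'travel',t.round(2))
E
R='{"grip":-1,"travel":[0,0,0.31],"spin":-0.97}'
python3 -m handwheel '[{"grip":-1,"travel":[0,0,0.31],"spin":-0.97},{"grip":-1,"travel":[0,0,0.31],"spin":-0.97},{"grip":-1,"travel":[0,0,0.31],"spin":-0.97},{"grip":-1,"travel":[0,0,0.31],"spin":-0.97},{"grip":-1,"travel":[0,0,0.31],"spin":-0.97},{"grip":-1,"travel":[0,0,0.31],"spin":-0.97},{"grip":-1,"travel":[0,0,0.31],"spin":-0.97},{"grip":-1,"travel":[0,0,0.31],"spin":-0.97}]'
python3 -m handwheel '[{"grip":-1,"travel":[0,0,0.31],"spin":-0.97},{"grip":-1,"travel":[0,0,0.31],"spin":-0.97},{"grip":-1,"travel":[0,0,0.31],"spin":-0.97},{"grip":-1,"travel":[0,0,0.31],"spin":-0.97},{"grip":-1,"travel":[0,0,0.31],"spin":-0.97},{"grip":-1,"travel":[-0.9,-0.9,0],"spin":0},{"grip":-1,"travel":[-0.9,-0.9,0],"spin":0},{"grip":-1,"travel":[-0.9,-0.9,0],"spin":0}]'
python3 -m handwheel '[{"grip":-1,"travel":[-0.9,-0.9,0],"spin":0},{"grip":-1,"travel":[-0.9,-0.9,0],"spin":0},{"grip":-1,"travel":[-0.9,-0.9,0],"spin":0},{"grip":-1,"travel":[-0.9,-0.9,0],"spin":0},{"grip":-1,"travel":[-0.9,-0.9,0],"spin":0},{"grip":-1,"travel":[-0.9,-0.9,0],"spin":0},{"grip":-1,"travel":[0,0,0],"spin":0}]'
python3 - <<'E'
from h import *
plan(.486,-.428,.1,-94.1)
s=telemetry.get_state();save('w1',viewer.capture('wrist'))
print(proj('wrist',[.486,-.428,.012],s),viewer.calibration('wrist')['fx'])
E
```

```text
time_s: 1.6
tcp_pos: [0.2652, -0.6208, 0.1417]
eef_rot: [-180.0, -0.0, -117.9]
contact_force: [-0.1, 0.3, 0.8]
gripper_width: 0.0869
gripper_force: 0.0
time_s: 2.6
tcp_pos: [0.3377, -0.5573, 0.1031]
eef_rot: [-180.0, -0.0, -93.8]
contact_force: [-0.1, -0.1, 0.3]
gripper_width: 0.0875
gripper_force: 0.0
time_s: 3.48
tcp_pos: [0.4824, -0.4309, 0.1032]
eef_rot: [-180.0, -0.0, -93.7]
contact_force: [-0.0, 0.1, -0.9]
gripper_width: 0.0877
gripper_force: 0.0
t 3.48 tcp [ 0.4824 -0.4309  0.1032] yaw -93.7 w 0.0877 -> spin 0.09 travel [-0.13 -0.14  0.13]
[279.08292472 210.14997659] 302.063057933713
```

View pics/w1.png

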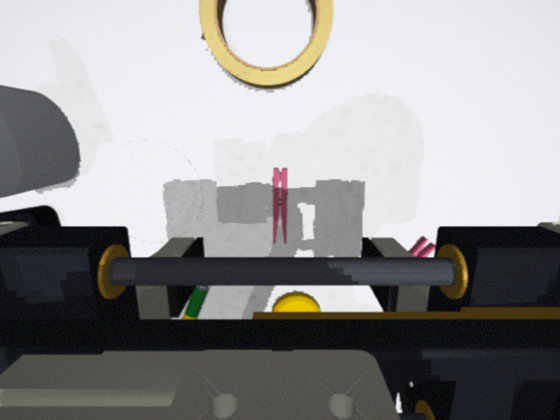

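The wrist view shows the chosen peg centred at about (280,206), between the fingers, with the tape ring above it and the battery and tape measure below.

Run:
```python
from h import *
im=cv2.imread('pics/w1.png');hsv=cv2.cvtColor(im,cv2.COLOR_BGR2HSV);s=telemetry.get_state()
m=cv2.inRange(hsv,np.array((150,50,30)),np.array((180,255,255)))|cv2.inRange(hsv,np.array((0,80,30)),np.array((8,255,255)))
c,a,sz=r=rect('wrist',cv2.morphologyEx(m,cv2.MORPH_CLOSE,np.ones((5,5))),.008,s,(260,155,300,250));print(r)
plan(c[0]/1000,c[1]/1000,.012,a-180 if a>0 else a)
```

```text
(array([ 484.1, -431.4]), 85.7, (71.7, 13.0))
t 3.52 tcp [ 0.4814 -0.4315  0.1031] yaw -93.7 w 0.0877 -> spin 0.12 travel [-0.01 -0.11  3.65]
```

```bash
python3 -m handwheel '[{"grip":-0.6,"travel":[0,-0.1,0.9],"spin":0.12},{"grip":-0.6,"travel":[0,0,0.9],"spin":0},{"grip":-0.6,"travel":[0,0,0.9],"spin":0},{"grip":-0.6,"travel":[0,0,0.7],"spin":0},{"grip":-0.6,"travel":[0,0,0.25],"spin":0},{"grip":1,"travel":[0,0,0],"spin":0},{"grip":1,"travel":[0,0,0],"spin":0},{"grip":1,"travel":[0,0,0],"spin":0}]' 15
python3 -m handwheel '[{"grip":1,"travel":[0,0,0],"spin":0},{"grip":1,"travel":[0,0,0],"spin":0},{"grip":1,"travel":[0,0,0],"spin":0}]'
python3 - <<'E'
from h import *
plan(.6098,.1243,.1,-98.9)
E
```

```text
time_s: 4.53
tcp_pos: [0.4837, -0.4325, 0.0127]
eef_rot: [-179.9, -0.0, -94.4]
contact_force: [0.2, -0.4, 1.4]
gripper_width: 0.0455
gripper_force: 0.0
time_s: 4.9
tcp_pos: [0.4833, -0.4323, 0.0119]
eef_rot: [-180.0, -0.0, -94.4]
contact_force: [0.5, -0.4, 0.3]
gripper_width: 0.016
gripper_force: 0.0
t 4.9 tcp [ 0.4833 -0.4323  0.0119] yaw -94.4 w 0.016 -> spin 0.9 travel [-22.78  -1.56  -3.52]
```

```bash
python3 -m handwheel '[{"grip":1,"travel":[0,0,0],"spin":0},{"grip":1,"travel":[0,0,0],"spin":0},{"grip":1,"travel":[0,0,-0.9],"spin":0.9},{"grip":1,"travel":[0,0,-0.9],"spin":0},{"grip":1,"travel":[0,0,-0.9],"spin":0},{"grip":1,"travel":[-0.5,0,-0.8],"spin":0},{"grip":1,"travel":[-1,-0.2,0],"spin":0},{"grip":1,"travel":[-1,-0.2,0],"spin":0}]'
python3 -m handwheel '[{"grip":1,"travel":[-1,-0.2,0],"spin":0},{"grip":1,"travel":[-1,-0.2,0],"spin":0},{"grip":1,"travel":[-1,-0.2,0],"spin":0},{"grip":1,"travel":[-1,-0.2,0],"spin":0},{"grip":1,"travel":[-1,-0.2,0],"spin":0},{"grip":1,"travel":[-1,0,0],"spin":0},{"grip":1,"travel":[-1,0,0],"spin":0},{"grip":1,"travel":[-1,0,0],"spin":0}]'
python3 -m handwheel '[{"grip":1,"travel":[-1,0,0],"spin":0},{"grip":1,"travel":[-1,0,0],"spin":0},{"grip":1,"travel":[-1,0,0],"spin":0},{"grip":1,"travel":[-1,0,0],"spin":0},{"grip":1,"travel":[-1,0,0],"spin":0},{"grip":1,"travel":[-1,0,0],"spin":0},{"grip":1,"travel":[-1,0,0],"spin":0},{"grip":1,"travel":[-1,0,0],"spin":0}]'
python3 -m handwheel '[{"grip":1,"travel":[-1,0,0],"spin":0},{"grip":1,"travel":[-1,0,0],"spin":0},{"grip":1,"travel":[-1,0,0],"spin":0},{"grip":1,"travel":[-0.3,0,0],"spin":0},{"grip":1,"travel":[0,0,0],"spin":0}]'
python3 - <<'E'
from h import *
plan(.6098,.1243,.1,-98.9)
s=telemetry.get_state();save('w2',viewer.capture('wrist'))
print([proj('wrist',p,s).round() for p in([.6098,.1243,.007],[.5924,.0116,.007],[.4972,.1424,.007],[.4799,.0297,.007])])
E
```

```text
time_s: 5.9
tcp_pos: [0.503, -0.3709, 0.0999]
eef_rot: [-180.0, 0.0, -98.9]
contact_force: [0.3, 0.4, -0.7]
gripper_width: 0.0003
gripper_force: 0.0
time_s: 6.9
tcp_pos: [0.5583, -0.1768, 0.0996]
eef_rot: [180.0, 0.0, -98.9]
contact_force: [0.6, -0.4, -0.5]
gripper_width: 0.0002
gripper_force: 0.0
time_s: 7.9
tcp_pos: [0.589, 0.0206, 0.0996]
eef_rot: [180.0, 0.0, -98.9]
contact_force: [-0.4, 0.1, 0.5]
gripper_width: 0.0002
gripper_force: 0.0
time_s: 8.52
tcp_pos: [0.6021, 0.1013, 0.0992]
eef_rot: [180.0, -0.0, -98.9]
contact_force: [-0.9, -1.4, -0.4]
gripper_width: 0.0006
gripper_force: 0.0
t 8.53 tcp [0.6021 0.1013 0.0992] yaw -98.9 w 0.0006 -> spin 0.01 travel [-0.96 -0.16 -0.03]
[array([279., 231.]), array([278., 105.]), array([399., 231.]), array([411., 105.])]
```

View pics/w2.png

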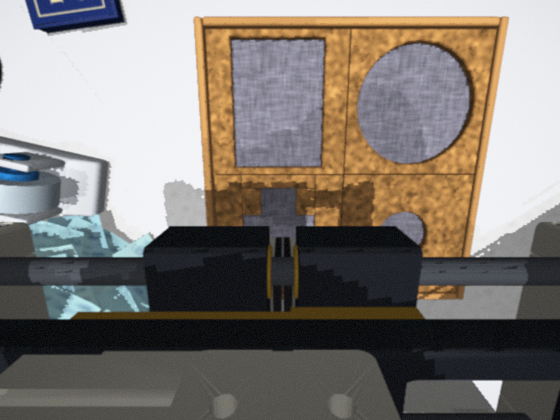

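The gripper is closed on nothing, so the peg slipped away. The tray pockets agree with my estimates: oblong pocket centre about (278,102), large round about (414,102). I'll check where the peg is.

Run:
```python
from h import *
s=telemetry.get_state();im=cv2.imread('pics/w2.png');hsv=cv2.cvtColor(im,cv2.COLOR_BGR2HSV)
g=cv2.morphologyEx(cv2.inRange(hsv,np.array((100,15,30)),np.array((160,90,200))),cv2.MORPH_OPEN,np.ones((5,5)))
for roi in((222,30,335,172),(345,30,480,170)): print(rect('wrist',g,.007,s,roi))
a=viewer.capture('top');save('top1',a)
hsv=cv2.cvtColor(a,cv2.COLOR_RGB2HSV)
m=cv2.morphologyEx(cv2.inRange(hsv,np.array((150,60,30)),np.array((180,255,255))),cv2.MORPH_CLOSE,np.ones((3,3)))
print(rect('top',m,.012,None,(385,240,430,275)))
cv2.imwrite('pics/top1c.png',cv2.resize(cv2.cvtColor(a,cv2.COLOR_RGB2BGR)[200:310,280:430],(600,440),interpolation=cv2.INTER_CUBIC))
```

```text
(array([592.3,  11.8]), 81.0, (101.6, 75.6))
(array([478. ,  29.8]), 89.6, (96.5, 93.9))
(array([ 486.5, -428.1]), 85.0, (68.2, 13.1))
```

View pics/top1c.png

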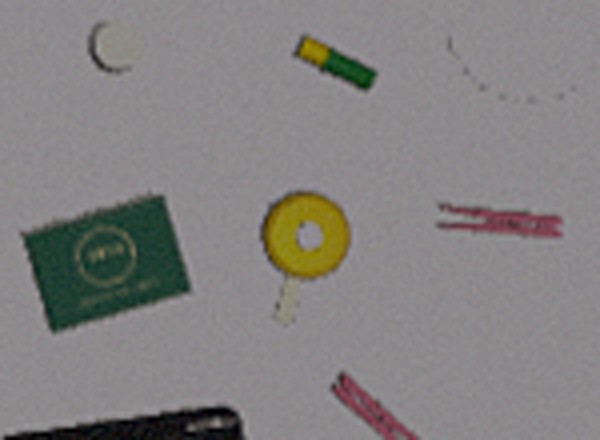

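The pink peg is still in its original place, full-frame about (405,255), so the fingers had not built up force before the lift. I'll do the tin next, and from now on check the grip before lifting.

Run:
```python
from h import *
plan(.460,-.191,.12,-72.6)
```

```text
t 8.62 tcp [0.602  0.1003 0.0992] yaw -98.9 w 0.0005 -> spin -5.27 travel [ 9.42  8.91 -0.83]
```

```bash
python3 -m handwheel '[{"grip":-1,"travel":[0,0,-0.4],"spin":-1},{"grip":-1,"travel":[0,0,-0.4],"spin":-1},{"grip":-1,"travel":[0,0,0],"spin":-1},{"grip":-1,"travel":[0,0,0],"spin":-1},{"grip":-1,"travel":[0,0,0],"spin":-1},{"grip":-1,"travel":[0,0,0],"spin":-0.27},{"grip":-1,"travel":[0.94,0.89,0],"spin":0},{"grip":-1,"travel":[0.94,0.89,0],"spin":0}]'
python3 -m handwheel '[{"grip":-1,"travel":[0.94,0.89,0],"spin":0},{"grip":-1,"travel":[0.94,0.89,0],"spin":0},{"grip":-1,"travel":[0.94,0.89,0],"spin":0},{"grip":-1,"travel":[0.94,0.89,0],"spin":0},{"grip":-1,"travel":[0.94,0.89,0],"spin":0},{"grip":-1,"travel":[0.94,0.89,0],"spin":0},{"grip":-1,"travel":[0.94,0.89,0],"spin":0},{"grip":-1,"travel":[0.94,0.89,0],"spin":0}]'
python3 -m handwheel '[{"grip":-1,"travel":[0,0,0],"spin":0},{"grip":-1,"travel":[0,0,0],"spin":0}]'
python3 - <<'E'
from h import *
s=telemetry.get_state();a=viewer.capture('wrist');save('w3',a)
hsv=cv2.cvtColor(a,cv2.COLOR_RGB2HSV)
m=cv2.inRange(hsv,np.array((50,90,20)),np.array((95,255,255)))
m[280:]=0
c,y,z=rect('wrist',cv2.morphologyEx(m,cv2.MORPH_CLOSE,np.ones((15,15))),.022,s);print(c,y,z)
plan(c[0]/1000,c[1]/1000,.018,y)
E
```

```text
time_s: 9.62
tcp_pos: [0.5732, 0.0413, 0.1192]
eef_rot: [180.0, -0.0, -72.6]
contact_force: [-0.2, -0.5, 0.8]
gripper_width: 0.075
gripper_force: 0.0
time_s: 10.62
tcp_pos: [0.459, -0.1918, 0.1196]
eef_rot: [-180.0, -0.0, -72.6]
contact_force: [-0.4, 0.2, 0.5]
gripper_width: 0.0875
gripper_force: 0.0
time_s: 10.88
tcp_pos: [0.4599, -0.1907, 0.1196]
eef_rot: [-180.0, -0.0, -72.7]
contact_force: [-0.0, -0.1, 0.5]
gripper_width: 0.0879
gripper_force: 0.0
[ 458.6 -193.4] -72.8 (84.5, 58.4)
t 10.93 tcp [ 0.4603 -0.1903  0.1196] yaw -72.6 w 0.0873 -> spin 0.04 travel [0.1  0.1  4.06]
```

View pics/w3.png

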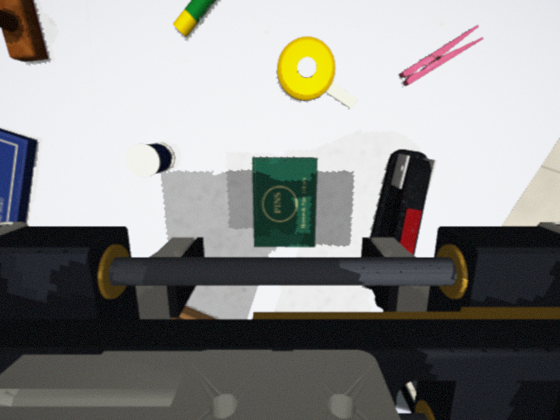

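The tin is at (285,201), squarely between the fingers and clear of the stapler at right. I'll descend and grip.

```bash
python3 -m handwheel '[{"grip":-1,"travel":[0.05,0.1,1],"spin":0.04},{"grip":-1,"travel":[0,0,1],"spin":0},{"grip":-1,"travel":[0,0,1],"spin":0},{"grip":-1,"travel":[0,0,0.8],"spin":0},{"grip":-1,"travel":[0,0,0.26],"spin":0},{"grip":-1,"travel":[0,0,0],"spin":0},{"grip":1,"travel":[0,0,0],"spin":0},{"grip":1,"travel":[0,0,0],"spin":0}]' 20
python3 -m handwheel '[{"grip":1,"travel":[0,0,0],"spin":0},{"grip":1,"travel":[0,0,0],"spin":0},{"grip":1,"travel":[0,0,0],"spin":0},{"grip":1,"travel":[0,0,0],"spin":0}]'
```

```text
time_s: 11.92
tcp_pos: [0.4589, -0.1921, 0.0186]
eef_rot: [-179.9, -0.0, -72.8]
contact_force: [0.2, 0.2, -0.3]
gripper_width: 0.0729
gripper_force: 0.0
time_s: 12.42
tcp_pos: [0.4583, -0.1921, 0.0179]
eef_rot: [180.0, 0.0, -72.8]
contact_force: [0.8, 1.1, -0.7]
gripper_width: 0.0334
gripper_force: 0.0
```

The width passed below the tin's 60 mm with zero force, so the fingers aren't where I think they are. I'll look.

Run:
```python
from h import *
a=viewer.capture('scene');save('s2',a)
cv2.imwrite('pics/s2c.png',cv2.resize(cv2.cvtColor(a,cv2.COLOR_RGB2BGR)[170:350,170:410],(800,600),interpolation=cv2.INTER_CUBIC))
s=telemetry.get_state();print({k:np.round(s[k],4).tolist() for k in s}); print(proj('scene',s['tcp_pos']))
```

```text
{'time_s': 12.475, 'joints': [-0.0382, 15.9077, -34.7982, 0.0006, -39.2996, 17.2738], 'qd': [0.0219, 0.0123, -0.0366, -0.0184, 0.0319, -0.0669], 'joint_torque': [-0.003, -42.4107, 19.8021, 4.7019, 0.0578, -0.0002], 'tcp_pos': [0.4583, -0.1921, 0.0178], 'eef_rot': [179.9947, 0.0013, -72.764], 'contact_force': [0.8137, 0.5929, -0.6642], 'moment': [-0.0003, 0.0784, 0.0115], 'gripper_force': 0.0, 'gripper_width': 0.0291}
[270.22556003 258.93203243]
```

View pics/s2c.png

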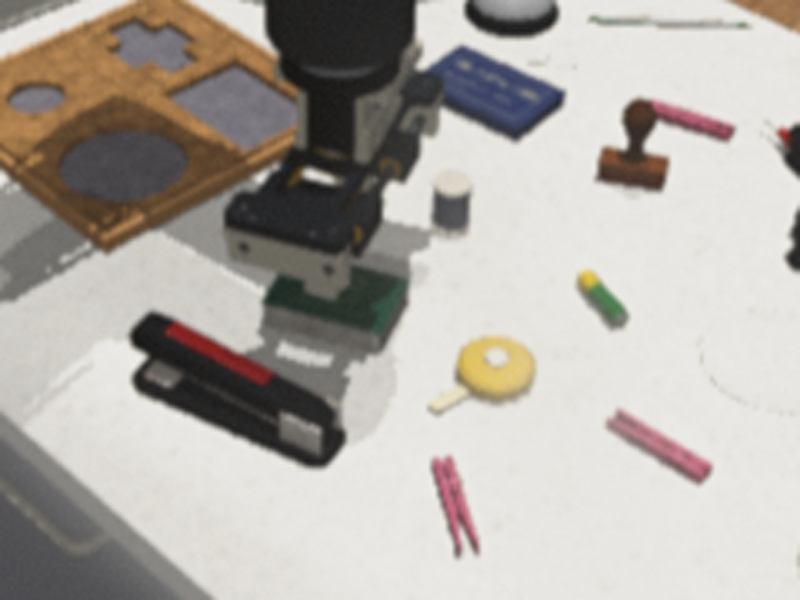

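Run:
```python
from h import *
for off in(.015,.025,.036):
  print(off,[((proj('scene',[.4583-off*.955,-.1921-off*.297,z])-[170,170])*3.333).round().tolist() for z in(.0,.01,.022,.03,.04)])
a=cv2.imread('pics/s2.png')[225:285,225:315]
cv2.imwrite('pics/s2d.png',cv2.resize(a,(800,533),interpolation=cv2.INTER_CUBIC))
```

```text
0.015 [[326.0, 330.0], [326.0, 319.0], [326.0, 306.0], [326.0, 297.0], [326.0, 285.0]]
0.025 [[320.0, 339.0], [320.0, 328.0], [320.0, 315.0], [320.0, 306.0], [320.0, 295.0]]
0.036 [[314.0, 350.0], [314.0, 339.0], [314.0, 325.0], [314.0, 316.0], [314.0, 305.0]]
```

View pics/s2d.png

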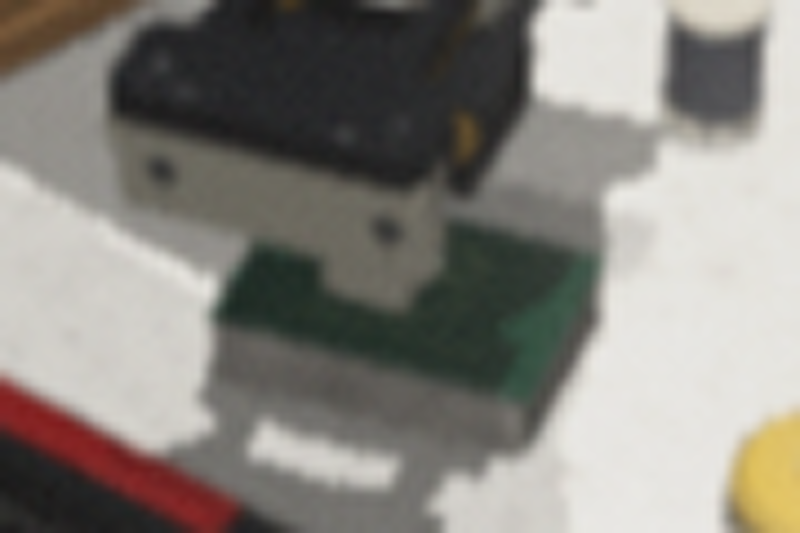

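The crop shows the fingertip ending above the lid at about (370,305), roughly 25 mm higher than the nominal tip. So the real tip height has an offset. I'll open, then feel down for the counter beside the tin to calibrate it.

```bash
python3 -m handwheel '[{"grip":-1,"travel":[0,0,0],"spin":0},{"grip":-1,"travel":[0,0,0],"spin":0},{"grip":-1,"travel":[0,0,0],"spin":0},{"grip":-1,"travel":[0,0,0],"spin":0},{"grip":-1,"travel":[0,0,0],"spin":0},{"grip":-1,"travel":[0,0,0],"spin":0},{"grip":-1,"travel":[0,0,0],"spin":0}]'
python3 -m handwheel '[{"grip":-1,"travel":[0,0,0.25],"spin":0},{"grip":-1,"travel":[0,0,0.15],"spin":0},{"grip":-1,"travel":[0,0,0],"spin":0}]'
```

```text
time_s: 13.35
tcp_pos: [0.4584, -0.1921, 0.0179]
eef_rot: [180.0, -0.0, -72.8]
contact_force: [-0.2, -0.5, 0.5]
gripper_width: 0.0866
gripper_force: 0.0
time_s: 13.72
tcp_pos: [0.4579, -0.1921, 0.0073]
eef_rot: [179.9, 0.0, -72.8]
contact_force: [0.0, -0.8, 0.4]
gripper_width: 0.0877
gripper_force: 0.0
```

```bash
python3 -m handwheel '[{"grip":-1,"travel":[0,0,0.2],"spin":0},{"grip":-1,"travel":[0,0,0],"spin":0}]' | grep -E 'tcp|contact'
python3 -m handwheel '[{"grip":-1,"travel":[0,0,0.12],"spin":0},{"grip":-1,"travel":[0,0,0],"spin":0}]'| grep -E 'tcp|contact'
```

```text
tcp_pos: [0.4581, -0.1921, 0.0025]
contact_force: [1.0, 0.2, -0.5]
tcp_pos: [0.4582, -0.1921, -0.0003]
contact_force: [0.1, -0.1, -0.6]
```

```bash
python3 -m handwheel '[{"grip":-1,"travel":[0,0,0.12],"spin":0},{"grip":-1,"travel":[0,0,0],"spin":0}]' | grep -E 'tcp|contact'
python3 - <<'E'
from h import *
a=viewer.capture('scene');save('s3',a)
cv2.imwrite('pics/s3c.png',cv2.resize(cv2.cvtColor(a,cv2.COLOR_RGB2BGR)[215:290,220:320],(800,600),interpolation=cv2.INTER_CUBIC))
for off in(.044,.065):
  print(off,[((proj('scene',[.4583-off*.955,-.1921-off*.297,z])-[220,215])*8).round().tolist() for z in(.0,.01,.02,.03)])
E
```

```text
tcp_pos: [0.4582, -0.1921, -0.0033]
contact_force: [-0.7, -0.1, 0.2]
0.044 [[344.0, 497.0], [344.0, 471.0], [343.0, 444.0], [343.0, 417.0]]
0.065 [[315.0, 547.0], [315.0, 520.0], [314.0, 493.0], [314.0, 466.0]]
```

View pics/s3c.png

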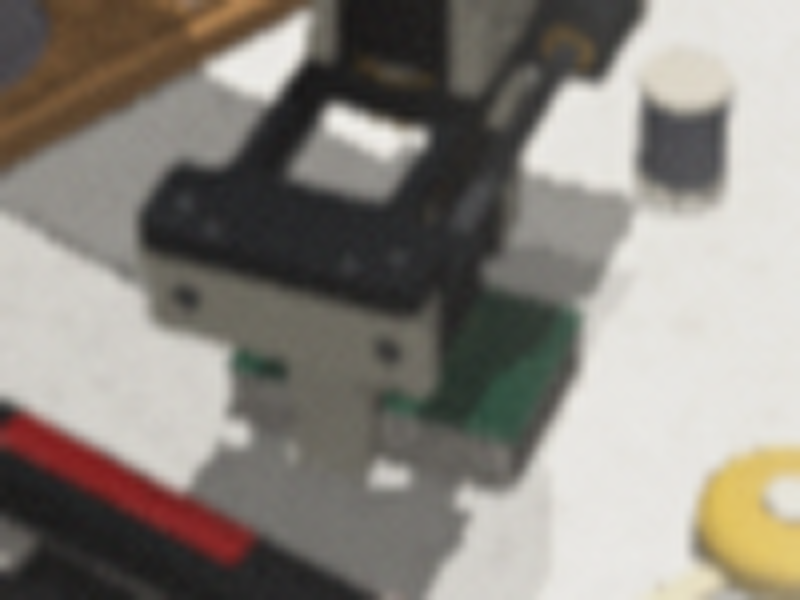

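The fingertip at (335,475) is now beside the tin, about 13 mm above the counter, so tip z ≈ reported TCP z + 17 mm. I'll go 3 mm lower and grip.

```bash
python3 -m handwheel '[{"grip":-1,"travel":[0,0,0.12],"spin":0},{"grip":1,"travel":[0,0,0],"spin":0},{"grip":1,"travel":[0,0,0],"spin":0},{"grip":1,"travel":[0,0,0],"spin":0},{"grip":1,"travel":[0,0,0],"spin":0},{"grip":1,"travel":[0,0,0],"spin":0},{"grip":1,"travel":[0,0,0],"spin":0}]' 25
```

```text
time_s: 15.4
tcp_pos: [0.4584, -0.1921, -0.0061]
eef_rot: [-180.0, -0.0, -72.8]
contact_force: [0.8, -1.4, 0.8]
gripper_width: 0.0592
gripper_force: 25.0
```

```bash
python3 -m handwheel '[{"grip":1,"travel":[0,0,-0.6],"spin":0},{"grip":1,"travel":[0,0,-0.8],"spin":0.88},{"grip":1,"travel":[0,0,-0.8],"spin":0.88},{"grip":1,"travel":[0,0,-0.8],"spin":0.88},{"grip":1,"travel":[0,0,0],"spin":0.88},{"grip":1,"travel":[0,0,0],"spin":0.88},{"grip":1,"travel":[0,0,0],"spin":0.84},{"grip":1,"travel":[0,0,0],"spin":0}]'
python3 - <<'E'
from h import *
plan(.5923,.0118,.069,-99)
E
```

```text
time_s: 16.4
tcp_pos: [0.4582, -0.1921, 0.0688]
eef_rot: [180.0, 0.0, -98.9]
contact_force: [0.8, 0.7, -0.7]
gripper_width: 0.0592
gripper_force: 25.0
t 16.4 tcp [ 0.4582 -0.1921  0.0688] yaw -98.9 w 0.0592 -> spin 0.01 travel [-8.89 -4.02 -0.01]
```

```bash
python3 -m handwheel '[{"grip":1,"travel":[-0.89,-0.4,0],"spin":0},{"grip":1,"travel":[-0.89,-0.4,0],"spin":0},{"grip":1,"travel":[-0.89,-0.4,0],"spin":0},{"grip":1,"travel":[-0.89,-0.4,0],"spin":0},{"grip":1,"travel":[-0.89,-0.4,0],"spin":0},{"grip":1,"travel":[-0.89,-0.4,0],"spin":0},{"grip":1,"travel":[-0.89,-0.4,0],"spin":0},{"grip":1,"travel":[-0.89,-0.4,0],"spin":0}]'
python3 -m handwheel '[{"grip":1,"travel":[-0.89,-0.4,0],"spin":0},{"grip":1,"travel":[-0.89,-0.4,0],"spin":0},{"grip":1,"travel":[0,0,0.6],"spin":0},{"grip":1,"travel":[0,0,0.6],"spin":0},{"grip":1,"travel":[0,0,0],"spin":0},{"grip":1,"travel":[0,0,0],"spin":0}]'
python3 - <<'E'
from h import *
plan(.5923,.0118,.001,-99)
a=viewer.capture('top');save('top2',a)
cv2.imwrite('pics/top2c.png',cv2.resize(cv2.cvtColor(a,cv2.COLOR_RGB2BGR)[160:300,130:290],(685,600),interpolation=cv2.INTER_CUBIC))
a=viewer.capture('wrist');save('w4',a)
E
```

```text
time_s: 17.4
tcp_pos: [0.566, -0.0274, 0.0688]
eef_rot: [180.0, -0.0, -98.9]
contact_force: [-0.0, 0.3, -0.2]
gripper_width: 0.0589
gripper_force: 25.0
time_s: 18.15
tcp_pos: [0.5917, 0.0116, 0.0388]
eef_rot: [180.0, -0.0, -99.0]
contact_force: [0.1, -0.3, -0.3]
gripper_width: 0.0593
gripper_force: 25.0
t 18.15 tcp [0.5917 0.0116 0.0388] yaw -99.0 w 0.0593 -> spin 0.0 travel [-0.01 -0.02  1.51]
```

View pics/w4.png

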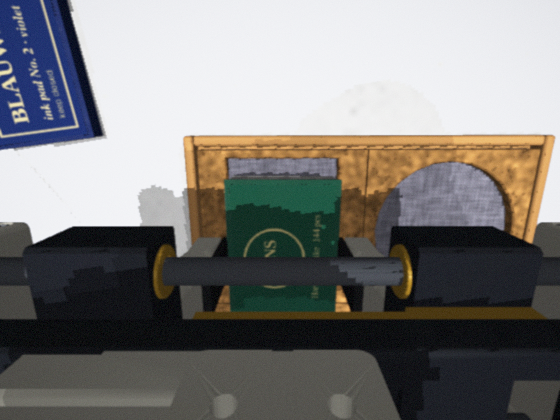

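Run:
```python
from h import *
s=telemetry.get_state();a=np.radians(-99);p=np.array(s['tcp_pos'])
for d in(.0435,-.0435):print(d,proj('wrist',p+[d*np.cos(a),d*np.sin(a),.028],s))
e=np.array([.5923,.0118,.015])+.0515*np.array([np.cos(a),np.sin(a),0]);print('pocket edge',proj('wrist',e,s))
```

```text
0.0435 [283.29242205 180.25018028]
-0.0435 [283.41787994 329.02651108]
pocket edge [282.72970461 156.32655722]
```

The tin is centred over its pocket (edges at rows 178 and 157, against predicted 180 and 156). I'll lower and release.

```bash
python3 -m handwheel '[{"grip":1,"travel":[0,0,0.6],"spin":0},{"grip":1,"travel":[0,0,0.5],"spin":0},{"grip":1,"travel":[0,0,0.3],"spin":0},{"grip":1,"travel":[0,0,0.09],"spin":0},{"grip":1,"travel":[0,0,0],"spin":0}]'
python3 -m handwheel '[{"grip":-0.6,"travel":[0,0,0],"spin":0},{"grip":-0.6,"travel":[0,0,0],"spin":0},{"grip":-0.6,"travel":[0,0,0],"spin":0},{"grip":-0.6,"travel":[0,0,0],"spin":0}]'
```

```text
time_s: 18.88
tcp_pos: [0.5919, 0.0121, 0.0015]
eef_rot: [180.0, -0.0, -99.0]
contact_force: [0.4, 0.0, -0.2]
gripper_width: 0.059
gripper_force: 25.0
time_s: 19.38
tcp_pos: [0.5919, 0.0122, 0.0017]
eef_rot: [-180.0, 0.0, -99.0]
contact_force: [-0.1, -0.1, -0.3]
gripper_width: 0.0701
gripper_force: 0.0
```

```bash
python3 -m handwheel '[{"grip":-0.6,"travel":[0,0,-0.7],"spin":0},{"grip":-1,"travel":[0,0,-1],"spin":0},{"grip":-1,"travel":[0,0,-1],"spin":-1},{"grip":-1,"travel":[0,0,-1],"spin":-1},{"grip":-1,"travel":[0,0,0],"spin":-1},{"grip":-1,"travel":[0,0,0],"spin":-1},{"grip":-1,"travel":[0,0,0],"spin":-1},{"grip":-1,"travel":[0,0,0],"spin":-1}]' | head -2
python3 -m handwheel '[{"grip":-1,"travel":[0,0,0],"spin":-1},{"grip":-1,"travel":[0,0,0],"spin":-1},{"grip":-1,"travel":[0,0,0],"spin":-1},{"grip":-1,"travel":[0,0,0],"spin":-1},{"grip":-1,"travel":[0,0,0],"spin":-1},{"grip":-1,"travel":[0,0,0],"spin":-1},{"grip":-1,"travel":[0,0,0],"spin":-1},{"grip":-1,"travel":[0,0,0],"spin":-1}]'| head -2
python3 -m handwheel '[{"grip":-1,"travel":[0,0,0],"spin":-1},{"grip":-1,"travel":[0,0,0],"spin":-1},{"grip":-1,"travel":[0,0,0],"spin":0}]'
python3 - <<'E'
from h import *
plan(.4784,-.3098,.093)
E
```

```text
time_s: 20.38
tcp_pos: [0.5918, 0.0121, 0.0942]
time_s: 21.38
tcp_pos: [0.5917, 0.0121, 0.0941]
time_s: 21.75
tcp_pos: [0.5918, 0.0121, 0.0941]
eef_rot: [-180.0, -0.0, -19.0]
contact_force: [-0.6, 0.1, 0.0]
gripper_width: 0.0875
gripper_force: 0.0
t 21.75 tcp [0.5918 0.0121 0.0941] yaw -19.0 w 0.0875 -> spin -0.0 travel [-0.1  13.65  0.05]
```

```bash
python3 -m handwheel '[{"grip":-1,"travel":[0,0.97,0],"spin":0},{"grip":-1,"travel":[0,0.97,0],"spin":0},{"grip":-1,"travel":[0,0.97,0],"spin":0},{"grip":-1,"travel":[0,0.97,0],"spin":0},{"grip":-1,"travel":[0,0.97,0],"spin":0},{"grip":-1,"travel":[0,0.97,0],"spin":0},{"grip":-1,"travel":[0,0.97,0],"spin":0},{"grip":-1,"travel":[0,0.97,0],"spin":0}]' | head -2
python3 -m handwheel '[{"grip":-1,"travel":[0,0.97,0],"spin":0},{"grip":-1,"travel":[0,0.97,0],"spin":0},{"grip":-1,"travel":[0,0.97,0],"spin":0},{"grip":-1,"travel":[0,0.97,0],"spin":0},{"grip":-1,"travel":[0,0.97,0],"spin":0},{"grip":-1,"travel":[0,0.97,0],"spin":0},{"grip":-1,"travel":[0,0,0],"spin":0}]'
python3 - <<'E'
from h import *
s=telemetry.get_state();a=viewer.capture('wrist');save('w5',a)
hsv=cv2.cvtColor(a,cv2.COLOR_RGB2HSV)
m=cv2.inRange(hsv,np.array((22,120,60)),np.array((35,255,255)));m[256:]=0
print('case',rect('wrist',m,.015,s)); print(proj('wrist',[.4784,-.3098,.017],s))
t=viewer.capture('top');save('top3',t)
cv2.imwrite('pics/top3c.png',cv2.resize(cv2.cvtColor(t,cv2.COLOR_RGB2BGR)[160:300,130:410],(800,400),interpolation=cv2.INTER_CUBIC))
plan(.4784,-.3098,.0,-18)
E
```

```text
time_s: 22.75
tcp_pos: [0.5277, -0.1733, 0.0943]
time_s: 23.62
tcp_pos: [0.4799, -0.311, 0.0941]
eef_rot: [180.0, 0.0, -19.2]
contact_force: [0.9, -1.0, -0.8]
gripper_width: 0.0874
gripper_force: 0.0
case (array([ 477.3, -312.9]), 25.8, (50.0, 49.8))
[279.88907537 211.71238254]
t 23.73 tcp [ 0.4807 -0.3097  0.0941] yaw -19.1 w 0.0879 -> spin -0.21 travel [-0.09  0.03  3.77]
```

View pics/w5.png

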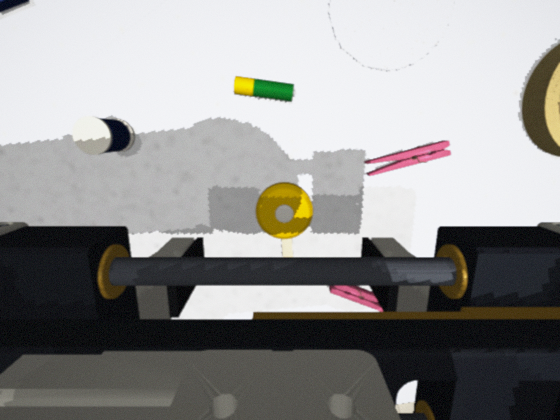

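The case is at (284,210) and the tape end points straight toward the gripper at about (287,248), so the jaws are across its y. I'll descend, feeling for the counter.

```bash
python3 -m handwheel '[{"grip":-0.7,"travel":[-0.08,0.1,1],"spin":-0.6},{"grip":-0.7,"travel":[0,0,1],"spin":0},{"grip":-0.7,"travel":[0,0,1],"spin":0},{"grip":-0.7,"travel":[0,0,0.8],"spin":0},{"grip":-0.7,"travel":[0,0,0.3],"spin":0},{"grip":-0.7,"travel":[0,0,0],"spin":0}]'
python3 -m handwheel '[{"grip":-0.7,"travel":[0,0,0.1],"spin":0},{"grip":-0.7,"travel":[0,0,0],"spin":0}]'|grep -E 'tcp|contact'
python3 -m handwheel '[{"grip":-0.7,"travel":[0,0,0.1],"spin":0},{"grip":-0.7,"travel":[0,0,0],"spin":0}]'|grep -E 'tcp|contact'
```

```text
time_s: 24.48
tcp_pos: [0.4788, -0.3105, -0.0084]
eef_rot: [180.0, 0.0, -15.9]
contact_force: [0.3, 0.9, -0.0]
gripper_width: 0.0747
gripper_force: 0.0
tcp_pos: [0.4791, -0.3107, -0.0103]
contact_force: [0.2, 0.2, 0.2]
tcp_pos: [0.4787, -0.3107, -0.0134]
contact_force: [-0.5, -0.4, -0.9]
```

```bash
python3 -m handwheel '[{"grip":-0.7,"travel":[0,0,0.08],"spin":0},{"grip":-0.7,"travel":[0,0,0],"spin":0}]'|grep -E 'tcp|contact'
python3 -m handwheel '[{"grip":-0.7,"travel":[0,0,0.08],"spin":0},{"grip":-0.7,"travel":[0,0,0],"spin":0}]'|grep -E 'tcp|contact'
```

```text
tcp_pos: [0.4786, -0.3107, -0.0156]
contact_force: [-0.1, -0.6, -0.7]
tcp_pos: [0.4786, -0.3107, -0.0176]
contact_force: [-0.3, -0.1, 0.1]
```

Run:
```python
from h import *
a=viewer.capture('scene');save('s4',a)
cv2.imwrite('pics/s4c.png',cv2.resize(cv2.cvtColor(a,cv2.COLOR_RGB2BGR)[235:310,265:365],(800,600),interpolation=cv2.INTER_CUBIC))
```

```text
(no output)
```

View pics/s4c.png

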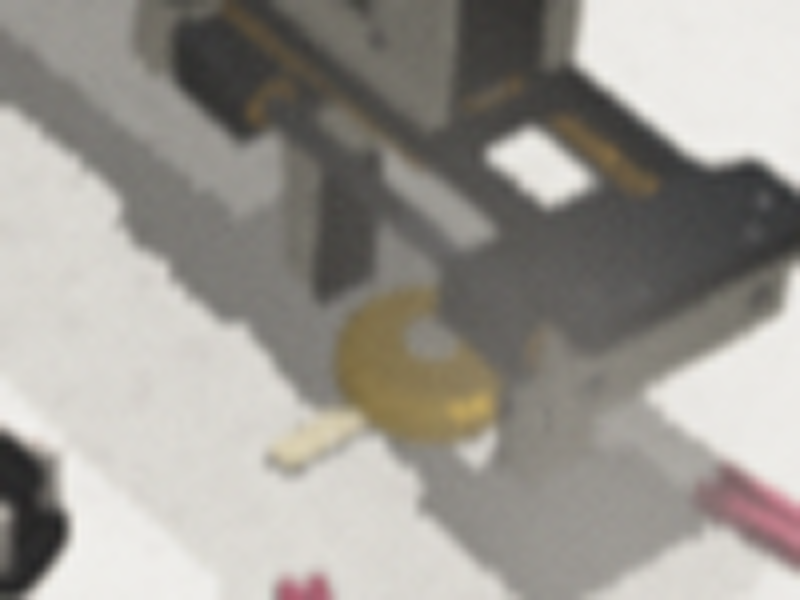

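Both fingers stand beside the case, tips at (325,300) and (560,470), just above the counter. Two more small steps down.

```bash
python3 -m handwheel '[{"grip":-0.7,"travel":[0,0,0.07],"spin":0},{"grip":-0.7,"travel":[0,0,0],"spin":0}]'|grep -E 'tcp|contact'
python3 -m handwheel '[{"grip":-0.7,"travel":[0,0,0.06],"spin":0},{"grip":-0.7,"travel":[0,0,0],"spin":0}]'|grep -E 'tcp|contact'
```

```text
tcp_pos: [0.4786, -0.3107, -0.0193]
contact_force: [-0.2, -0.0, -1.0]
tcp_pos: [0.4787, -0.3106, -0.0208]
contact_force: [0.3, -0.6, -0.3]
```

```bash
python3 - <<'E'
from h import *
for s,n in((-1,'L want 305.6,272.5'),(1,'R want 335,293.5')):
  for off in(.0373,.048):
    p=np.array([.4787,-.3107])+s*off*np.array([np.sin(np.radians(-16)),-np.cos(np.radians(-16))])
    print(n,off,[proj('scene',[*p,z]).round(1).tolist() for z in(0,.005,.01)])
E
python3 -m handwheel '[{"grip":-0.7,"travel":[0,0,0.06],"spin":0},{"grip":-0.7,"travel":[0,0,0],"spin":0}]'|grep -E 'tcp|contact'
python3 -m handwheel '[{"grip":-0.7,"travel":[0,0,0.06],"spin":0},{"grip":-0.7,"travel":[0,0,0],"spin":0}]'|grep -E 'tcp|contact'
```

```text
L want 305.6,272.5 0.0373 [[307.3, 273.2], [307.4, 271.6], [307.5, 269.9]]
L want 305.6,272.5 0.048 [[304.4, 270.6], [304.5, 268.9], [304.6, 267.3]]
R want 335,293.5 0.0373 [[328.9, 292.7], [329.1, 291.0], [329.2, 289.3]]
R want 335,293.5 0.048 [[332.2, 295.6], [332.3, 293.9], [332.5, 292.3]]
tcp_pos: [0.4788, -0.3107, -0.0222]
contact_force: [0.3, -0.9, -0.1]
tcp_pos: [0.4789, -0.3107, -0.0224]
contact_force: [-3.8, 3.6, 12.9]
```

Contact came at TCP z = −0.0222, so tip height = TCP z + 22 mm. I'll rise to tip 9.5 mm and grip.

```bash
python3 -m handwheel '[{"grip":-0.7,"travel":[0,0,-0.44],"spin":0},{"grip":1,"travel":[0,0,0],"spin":0},{"grip":1,"travel":[0,0,0],"spin":0},{"grip":1,"travel":[0,0,0],"spin":0},{"grip":1,"travel":[0,0,0],"spin":0},{"grip":1,"travel":[0,0,0],"spin":0}]' 15
python3 - <<'E'
from h import *
a=np.radians(-16);plan(.479+.014*np.cos(a),.0298+.014*np.sin(a),.06,-16)
E
```

```text
time_s: 27.28
tcp_pos: [0.4786, -0.3107, -0.0129]
eef_rot: [-180.0, 0.0, -16.0]
contact_force: [0.6, 1.0, -0.6]
gripper_width: 0.051
gripper_force: 15.0
t 27.27 tcp [ 0.4786 -0.3107 -0.0129] yaw -16.0 w 0.051 -> spin 0.01 travel [ -3.18 -13.09  -2.91]
```

```bash
python3 -m handwheel '[{"grip":1,"travel":[0,0,-0.9],"spin":0},{"grip":1,"travel":[0,0,-1],"spin":0},{"grip":1,"travel":[0,0,-1],"spin":0},{"grip":1,"travel":[-0.24,-1,0],"spin":0},{"grip":1,"travel":[-0.24,-1,0],"spin":0},{"grip":1,"travel":[-0.24,-1,0],"spin":0},{"grip":1,"travel":[-0.24,-1,0],"spin":0},{"grip":1,"travel":[-0.24,-1,0],"spin":0}]'
python3 -m handwheel '[{"grip":1,"travel":[-0.24,-1,0],"spin":0},{"grip":1,"travel":[-0.24,-1,0],"spin":0},{"grip":1,"travel":[-0.24,-1,0],"spin":0},{"grip":1,"travel":[-0.24,-1,0],"spin":0},{"grip":1,"travel":[-0.24,-1,0],"spin":0},{"grip":1,"travel":[-0.24,-1,0],"spin":0},{"grip":1,"travel":[-0.24,-1,0],"spin":0},{"grip":1,"travel":[-0.24,-1,0],"spin":0}]'
python3 -m handwheel '[{"grip":1,"travel":[0,-0.09,0.4],"spin":0},{"grip":1,"travel":[0,0,0.4],"spin":0},{"grip":1,"travel":[0,0,0],"spin":0}]'
python3 - <<'E'
from h import *
a=np.radians(-16);plan(.479+.014*np.cos(a),.0298+.014*np.sin(a),-.0055,-16)
save('w6',viewer.capture('wrist'));s=telemetry.get_state()
print(proj('wrist',[.479,.0298,.007],s),proj('wrist',[*s['tcp_pos'][:2],s['tcp_pos'][2]+.0129+.017],s))
E
```

```text
time_s: 28.28
tcp_pos: [0.4842, -0.1814, 0.0598]
eef_rot: [-180.0, 0.0, -16.0]
contact_force: [-0.9, 0.1, -0.7]
gripper_width: 0.051
gripper_force: 15.0
time_s: 29.28
tcp_pos: [0.493, 0.0241, 0.0598]
eef_rot: [-180.0, 0.0, -16.0]
contact_force: [1.0, 0.3, -1.5]
gripper_width: 0.051
gripper_force: 15.0
time_s: 29.65
tcp_pos: [0.4927, 0.0244, 0.0386]
eef_rot: [179.9, 0.1, -16.0]
contact_force: [-0.1, 0.5, 0.1]
gripper_width: 0.0516
gripper_force: 15.0
t 29.65 tcp [0.4927 0.0244 0.0386] yaw -16.0 w 0.0516 -> spin -0.0 travel [-0.03 -0.06  1.76]
[278.82607234 244.07123275] [280.00047816 259.60510442]
```

View pics/w6.png

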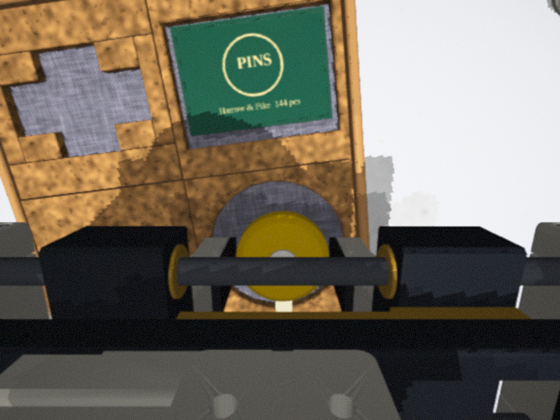

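The tin sits in its pocket. The tape measure at (283,255) is over the round pocket, whose centre is near column 279. I'll lower with a small correction.

```bash
python3 -m handwheel '[{"grip":1,"travel":[-0.03,-0.1,0.7],"spin":0},{"grip":1,"travel":[0,0,0.6],"spin":0},{"grip":1,"travel":[0,0,0.36],"spin":0},{"grip":1,"travel":[0,0,0.09],"spin":0},{"grip":1,"travel":[0,0,0],"spin":0}]'
python3 -m handwheel '[{"grip":-0.4,"travel":[0,0,0],"spin":0},{"grip":-0.4,"travel":[0,0,0],"spin":0},{"grip":-0.4,"travel":[0,0,0],"spin":0}]'
python3 -m handwheel '[{"grip":-0.4,"travel":[0,0,-0.7],"spin":0},{"grip":-0.4,"travel":[0,0,-1],"spin":0},{"grip":-0.4,"travel":[0,0,-1],"spin":0},{"grip":-0.4,"travel":[0,0,-1],"spin":0},{"grip":-0.4,"travel":[0,0,-0.3],"spin":0}]'
python3 - <<'E'
from h import *
plan(.587,-.192,.095)
t=viewer.capture('top');save('top4',t)
cv2.imwrite('pics/top4c.png',cv2.resize(cv2.cvtColor(t,cv2.COLOR_RGB2BGR)[160:300,130:410],(800,400),interpolation=cv2.INTER_CUBIC))
hsv=cv2.cvtColor(t,cv2.COLOR_RGB2HSV)
for n,lo,hi,z,roi in(('tin',(50,90,20),(95,255,255),.029,(190,170,260,250)),('case',(22,140,60),(35,255,255),.024,(190,225,245,290))): print(n,rect('top',cv2.inRange(hsv,np.array(lo),np.array(hi)),z,roi=roi))
E
```

```text
time_s: 30.32
tcp_pos: [0.494, 0.0279, -0.0037]
eef_rot: [-180.0, -0.0, -16.0]
contact_force: [-0.7, -0.7, -0.4]
gripper_width: 0.0513
gripper_force: 15.0
time_s: 30.7
tcp_pos: [0.4939, 0.0281, -0.0036]
eef_rot: [-180.0, -0.0, -16.0]
contact_force: [-0.4, 0.5, 0.2]
gripper_width: 0.061
gripper_force: 0.0
time_s: 31.32
tcp_pos: [0.4946, 0.0284, 0.0977]
eef_rot: [-179.9, -0.1, -16.0]
contact_force: [-0.2, 0.0, -0.7]
gripper_width: 0.0618
gripper_force: 0.0
t 31.32 tcp [0.4946 0.0284 0.0977] yaw -16.0 w 0.0618 -> spin -0.0 travel [5.97 7.46 0.11]
tin (array([593.2,  12.7]), 80.8, (85.4, 57.3))
case (array([435.1, -10.3]), 0.0, (0.0, 0.0))
```

```bash
python3 -m handwheel '[{"grip":-0.4,"travel":[0.75,0.93,0],"spin":0},{"grip":-0.4,"travel":[0.75,0.93,0],"spin":0},{"grip":-0.4,"travel":[0.75,0.93,0],"spin":0},{"grip":-0.4,"travel":[0.75,0.93,0],"spin":0},{"grip":-0.4,"travel":[0.75,0.93,0],"spin":0},{"grip":-0.4,"travel":[0.75,0.93,0],"spin":0},{"grip":-0.4,"travel":[0.75,0.93,0],"spin":0},{"grip":-0.4,"travel":[0.75,0.93,0],"spin":0}]'|head -2
python3 -m handwheel '[{"grip":-0.4,"travel":[0,0,0],"spin":0}]'
python3 - <<'E'
from h import *
s=telemetry.get_state();plan(.587,-.192,-.01)
a=viewer.capture('wrist');save('w7',a)
print(proj('wrist',[.587,-.192,.04],s),proj('wrist',[.587,-.192,.0],s))
t=viewer.capture('top');save('top5',t)
hsv=cv2.cvtColor(t,cv2.COLOR_RGB2HSV)
print('case',rect('top',cv2.inRange(hsv,np.array((22,140,60)),np.array((35,255,255))),.024,roi=(190,225,245,290)))
b=cv2.resize(a,(560,420));c=cv2.resize(t[160:300,130:290],(400,350),interpolation=cv2.INTER_CUBIC)
c=np.pad(c,((0,70),(0,0),(0,0)));o=np.hstack([b,c]);save('m7',cv2.resize(o,(800,350)))
E
```

```text
time_s: 32.38
tcp_pos: [0.5865, -0.1929, 0.0946]
time_s: 32.5
tcp_pos: [0.5865, -0.1936, 0.0943]
eef_rot: [180.0, 0.1, -16.1]
contact_force: [-0.3, 1.8, -0.3]
gripper_width: 0.0614
gripper_force: 0.0
t 32.5 tcp [ 0.5865 -0.1936  0.0943] yaw -16.1 w 0.0614 -> spin -0.0 travel [ 0.   -0.07  4.17]
[278.44028263 216.54454995] [278.85167797 204.79136595]
case (array([490.1,   7.7]), -17.4, (31.4, 7.5))
```

View pics/m7.png

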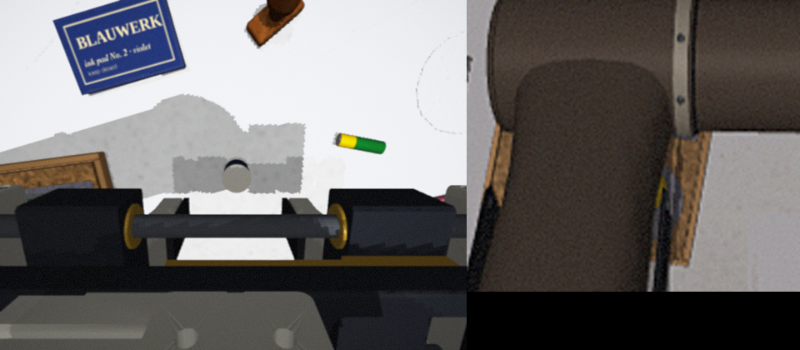

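I've now viewed 15 pictures, one more than the 14 allowed, so I'll work from numbers only. The last one shows the spool top at wrist (284,212), the same column where gripped things appear, so it is centred between the fingers. The top view of the tray is hidden by the arm. Descending.

```bash
python3 -m handwheel '[{"grip":-0.4,"travel":[0,0,1],"spin":0},{"grip":-0.4,"travel":[0,0,1],"spin":0},{"grip":-0.4,"travel":[0,0,1],"spin":0},{"grip":-0.4,"travel":[0,0,0.85],"spin":0},{"grip":-0.4,"travel":[0,0,0.32],"spin":0},{"grip":-0.4,"travel":[0,0,0],"spin":0},{"grip":1,"travel":[0,0,0],"spin":0},{"grip":1,"travel":[0,0,0],"spin":0}]' 12
python3 -m handwheel '[{"grip":1,"travel":[0,0,0],"spin":0},{"grip":1,"travel":[0,0,0],"spin":0},{"grip":1,"travel":[0,0,0],"spin":0},{"grip":1,"travel":[0,0,0],"spin":0}]'
python3 - <<'E'
from h import *
plan(.4972,.1424,.055)
E
```

```text
time_s: 33.6
tcp_pos: [0.5874, -0.1921, -0.0072]
eef_rot: [-180.0, -0.1, -16.0]
contact_force: [-1.3, -0.2, -0.8]
gripper_width: 0.0468
gripper_force: 0.0
time_s: 34.1
tcp_pos: [0.587, -0.1922, -0.0079]
eef_rot: [180.0, -0.0, -16.0]
contact_force: [0.1, -0.8, 2.8]
gripper_width: 0.0264
gripper_force: 12.0
t 34.1 tcp [ 0.587  -0.1922 -0.0079] yaw -16.0 w 0.0264 -> spin -0.0 travel [ -7.13 -11.88  -2.52]
```

```bash
python3 -m handwheel '[{"grip":1,"travel":[0,0,-0.5],"spin":0},{"grip":1,"travel":[0,0,-1],"spin":0},{"grip":1,"travel":[0,0,-1],"spin":0},{"grip":1,"travel":[-0.59,-0.99,0],"spin":0},{"grip":1,"travel":[-0.59,-0.99,0],"spin":0},{"grip":1,"travel":[-0.59,-0.99,0],"spin":0},{"grip":1,"travel":[-0.59,-0.99,0],"spin":0},{"grip":1,"travel":[-0.59,-0.99,0],"spin":0}]' 18
python3 -m handwheel '[{"grip":1,"travel":[-0.59,-0.99,0],"spin":0},{"grip":1,"travel":[-0.59,-0.99,0],"spin":0},{"grip":1,"travel":[-0.59,-0.99,0],"spin":0},{"grip":1,"travel":[-0.59,-0.99,0],"spin":0},{"grip":1,"travel":[-0.59,-0.99,0],"spin":0},{"grip":1,"travel":[-0.59,-0.99,0],"spin":0},{"grip":1,"travel":[-0.59,-0.99,0],"spin":0},{"grip":1,"travel":[0,0,0],"spin":0}]'
python3 - <<'E'
from h import *
plan(.4972,.1424,.0005)
s=telemetry.get_state();a=viewer.capture('wrist');save('w8',a)
hsv=cv2.cvtColor(a,cv2.COLOR_RGB2HSV)
print('case',rect('wrist',cv2.inRange(hsv,np.array((22,140,60)),np.array((35,255,255))),.024,s),)
print(models.find_in('wrist','spool_mid')[:2],models.find_in('wrist','pocket_spool')[:2],proj('wrist',[.4972,.1424,.007],s))
print(proj('wrist',np.array(s['tcp_pos'])+[0,0,.048],s))
E
```

```text
time_s: 35.1
tcp_pos: [0.5498, -0.0519, 0.0551]
eef_rot: [-180.0, -0.0, -16.0]
contact_force: [0.7, 0.3, -0.2]
gripper_width: 0.026
gripper_force: 18.0
time_s: 36.1
tcp_pos: [0.4983, 0.1438, 0.0552]
eef_rot: [-180.0, -0.0, -15.8]
contact_force: [0.0, 1.0, 0.3]
gripper_width: 0.0261
gripper_force: 18.0
t 36.1 tcp [0.4983 0.1438 0.0552] yaw -15.8 w 0.0261 -> spin -0.0 travel [-0.03  0.06  2.19]
case (array([494.1,  30.4]), 64.3, (53.5, 49.9))
[{'position': [283.7, 244.6], 'p': 0.66}] [{'position': [279.2, 187.3], 'p': 0.89}] [282.57739649 219.68155576]
[279.64536285 274.96331083]
```

Run:
```python
from h import *
a=cv2.imread('pics/w8.png')
for r in range(176,262,4): print(r,a[r,283].tolist(),a[r,255].tolist(),a[r,310].tolist())
for h in(.048,.008,.04):
  s=telemetry.get_state();p=np.array(s['tcp_pos'])+[0.0145*np.cos(.279),-.0145*np.sin(.279),h];print(h,proj('wrist',p,s))
print('pocket far edge',proj('wrist',[.4972+.023*.96,.1424-.023*.275,.015],s))
for n in range(244,256,3): print(n,''.join('#' if a[n,c].sum()>450 else '.' for c in range(220,350,3)))
```

```text
176 [50, 87, 125] [55, 98, 136] [57, 95, 132]
180 [43, 71, 100] [51, 95, 132] [50, 82, 116]
184 [49, 83, 117] [39, 73, 102] [36, 65, 95]
188 [56, 97, 135] [44, 80, 112] [52, 84, 119]
192 [43, 73, 106] [55, 94, 133] [49, 87, 124]
196 [65, 56, 55] [46, 79, 116] [35, 62, 92]
200 [83, 73, 74] [34, 64, 93] [50, 88, 117]
204 [81, 70, 70] [40, 68, 96] [37, 62, 87]
208 [76, 68, 67] [57, 66, 85] [43, 73, 104]
212 [66, 58, 61] [74, 69, 67] [39, 59, 87]
216 [70, 59, 62] [82, 74, 75] [51, 63, 83]
220 [80, 75, 75] [79, 69, 71] [52, 60, 74]
224 [117, 122, 127] [86, 79, 79] [46, 58, 71]
228 [30, 14, 9] [72, 67, 65] [32, 47, 65]
232 [30, 15, 9] [64, 64, 74] [34, 62, 87]
236 [26, 15, 13] [36, 52, 77] [43, 66, 86]
240 [34, 19, 16] [6, 5, 0] [6, 11, 6]
244 [126, 132, 135] [13, 10, 15] [9, 5, 8]
248 [126, 134, 137] [10, 6, 8] [9, 5, 8]
252 [131, 140, 140] [12, 14, 10] [14, 18, 13]
256 [111, 116, 119] [23, 25, 24] [23, 18, 24]
260 [39, 34, 33] [44, 43, 38] [44, 39, 36]
0.048 [279.59934625 246.7113722 ]
0.008 [280.04741676 221.92260985]
0.04 [279.70757365 240.72386989]
pocket far edge [280.19336057 193.96320524]
244 ............................................
247 ............................................
250 ............................................
253 ............................................
```

Numbers agree: the spool is upright and centred in the hand (disc edges at rows 222 and 243), and the pocket edge at row 194 is as predicted. I'll lower and release.

```bash
python3 -m handwheel '[{"grip":1,"travel":[-0.03,0.06,0.8],"spin":0},{"grip":1,"travel":[0,0,0.8],"spin":0},{"grip":1,"travel":[0,0,0.4],"spin":0},{"grip":1,"travel":[0,0,0.17],"spin":0},{"grip":1,"travel":[0,0,0],"spin":0},{"grip":1,"travel":[0,0,0],"spin":0}]'
python3 -m handwheel '[{"grip":0.2,"travel":[0,0,0],"spin":0},{"grip":0.2,"travel":[0,0,0],"spin":0},{"grip":0.2,"travel":[0,0,0],"spin":0},{"grip":-0.2,"travel":[0,0,0],"spin":0},{"grip":-0.2,"travel":[0,0,0],"spin":0}]'
python3 -m handwheel '[{"grip":-0.2,"travel":[0,0,-0.5],"spin":0},{"grip":-0.2,"travel":[0,0,-1],"spin":0},{"grip":-0.2,"travel":[0,0,-1],"spin":0},{"grip":-0.2,"travel":[0,0,-1],"spin":0},{"grip":-0.2,"travel":[0,0,-0.5],"spin":0.5},{"grip":-0.2,"travel":[0,0,0],"spin":1},{"grip":-0.2,"travel":[0,0,0],"spin":1},{"grip":-0.2,"travel":[0,0,0],"spin":1}]'
python3 - <<'E'
from h import *
plan(.4855,-.430,.095,-94.2)
E
```

```text
time_s: 37.0
tcp_pos: [0.4976, 0.1411, 0.0007]
eef_rot: [-180.0, -0.0, -16.0]
contact_force: [0.4, -0.2, -0.9]
gripper_width: 0.0261
gripper_force: 18.0
time_s: 37.62
tcp_pos: [0.4972, 0.1409, 0.0001]
eef_rot: [180.0, 0.0, -16.0]
contact_force: [-0.2, -0.4, -0.3]
gripper_width: 0.0491
gripper_force: 0.0
time_s: 38.62
tcp_pos: [0.4973, 0.141, 0.1011]
eef_rot: [-179.9, -0.0, -33.6]
contact_force: [-0.1, 0.2, -0.5]
gripper_width: 0.0527
gripper_force: 0.0
t 38.62 tcp [0.4973 0.141  0.1011] yaw -33.6 w 0.0527 -> spin 12.12 travel [22.81 -1.2   0.25]
```

```bash
python3 -m handwheel '[{"grip":-0.3,"travel":[0,0,0],"spin":1},{"grip":-0.3,"travel":[0,0,0],"spin":1},{"grip":-0.3,"travel":[0,0,0],"spin":1},{"grip":-0.3,"travel":[0,0,0],"spin":1},{"grip":-0.3,"travel":[0,0,0],"spin":1},{"grip":-0.3,"travel":[0,0,0],"spin":1},{"grip":-0.3,"travel":[0,0,0],"spin":1},{"grip":-0.3,"travel":[0,0,0],"spin":1}]'|head -1
python3 -m handwheel '[{"grip":-0.3,"travel":[0,0,0],"spin":1},{"grip":-0.3,"travel":[0,0,0],"spin":1},{"grip":-0.3,"travel":[0,0,0],"spin":1},{"grip":-0.3,"travel":[0,0,0],"spin":0.9},{"grip":-0.3,"travel":[1,-0.05,0],"spin":0},{"grip":-0.3,"travel":[1,-0.05,0],"spin":0},{"grip":-0.3,"travel":[1,-0.05,0],"spin":0},{"grip":-0.3,"travel":[1,-0.05,0],"spin":0}]'|head -3
python3 -m handwheel '[{"grip":-0.3,"travel":[1,-0.05,0],"spin":0},{"grip":-0.3,"travel":[1,-0.05,0],"spin":0},{"grip":-0.3,"travel":[1,-0.05,0],"spin":0},{"grip":-0.3,"travel":[1,-0.05,0],"spin":0},{"grip":-0.3,"travel":[1,-0.05,0],"spin":0},{"grip":-0.3,"travel":[1,-0.05,0],"spin":0},{"grip":-0.3,"travel":[1,-0.05,0],"spin":0},{"grip":-0.3,"travel":[1,-0.05,0],"spin":0}]'|head -1
python3 -m handwheel '[{"grip":-0.3,"travel":[1,-0.05,0],"spin":0},{"grip":-0.3,"travel":[1,-0.05,0],"spin":0},{"grip":-0.3,"travel":[1,-0.05,0],"spin":0},{"grip":-0.3,"travel":[1,-0.05,0],"spin":0},{"grip":-0.3,"travel":[1,-0.05,0],"spin":0},{"grip":-0.3,"travel":[1,-0.05,0],"spin":0},{"grip":-0.3,"travel":[1,-0.05,0],"spin":0},{"grip":-0.3,"travel":[1,-0.05,0],"spin":0}]'|head -1
python3 -m handwheel '[{"grip":-0.3,"travel":[1,-0.05,0],"spin":0},{"grip":-0.3,"travel":[1,-0.05,0],"spin":0},{"grip":-0.3,"travel":[0.8,-0.05,0],"spin":0},{"grip":-0.3,"travel":[0,0,0],"spin":0}]'
python3 - <<'E'
from h import *
s=telemetry.get_state();a=viewer.capture('wrist');save('w9',a)
hsv=cv2.cvtColor(a,cv2.COLOR_RGB2HSV)
m=cv2.inRange(hsv,np.array((150,50,30)),np.array((180,255,255)))|cv2.inRange(hsv,np.array((0,80,30)),np.array((8,255,255)))
c,y,z=r=rect('wrist',cv2.morphologyEx(m,cv2.MORPH_CLOSE,np.ones((5,5))),.008,s,(230,130,330,256));print(r)
plan(c[0]/1000,c[1]/1000,-.018,y)
t=viewer.capture('top');save('top6',t); hsv=cv2.cvtColor(t,cv2.COLOR_RGB2HSV)
def m(lo,hi): return cv2.inRange(hsv,np.array(lo),np.array(hi))
print('tin',rect('top',m((50,90,20),(95,255,255)),.029,roi=(190,170,260,250)))
print('case',rect('top',m((22,140,60),(35,255,255)),.024,roi=(190,225,245,290)))
print('inkpad',rect('top',m((100,100,20),(130,255,255)),.014,roi=(250,130,310,170)))
print('batt',rect('top',m((20,120,30),(95,255,255)),.012,roi=(345,205,380,225)))
# spool: bright cream disc inside tray corner
g=m((0,0,110),(180,70,255));print('spool',rect('top',g,.045,roi=(150,232,190,268)))
E
```

```text
time_s: 39.62
time_s: 40.62
tcp_pos: [0.4971, 0.0401, 0.1011]
eef_rot: [-179.9, 0.0, -93.0]
time_s: 41.62
time_s: 42.62
time_s: 43.12
tcp_pos: [0.4962, -0.431, 0.1003]
eef_rot: [-180.0, -0.0, -93.0]
contact_force: [-0.5, 0.0, -1.0]
gripper_width: 0.0568
gripper_force: 0.0
(array([ 485.5, -430.3]), 85.6, (72.1, 13.4))
t 43.17 tcp [ 0.4962 -0.4302  0.1002] yaw -93.0 w 0.0573 -> spin -35.73 travel [-0.04 -0.43  4.73]
tin (array([593.5,  12.5]), 80.9, (85.1, 57.0))
case (array([493.7,  27.5]), -89.3, (49.9, 47.3))
inkpad (array([ 739. , -123.7]), 88.1, (103.7, 66.5))Traceback (most recent call last):
  File "<stdin>", line 12, in <module>
  File "h.py", line 19, in rect
    k=max(cv2.findContours(mask,cv2.RETR_EXTERNAL,cv2.CHAIN_APPROX_NONE)[0],key=cv2.contourArea)[:,0]
      ~~~^^^^^^^^^^^^^^^^^^^^^^^^^^^^^^^^^^^^^^^^^^^^^^^^^^^^^^^^^^^^^^^^^^^^^^^^^^^^^^^^^^^^^^^
ValueError: max() iterable argument is empty
```

Tin, tape and ink pad check out from the top view; the battery is hidden by the gripper. Now for the peg.

```bash
python3 -m handwheel '[{"grip":-0.3,"travel":[0.02,0.43,0.9],"spin":0.28},{"grip":-0.3,"travel":[0,0,1],"spin":0},{"grip":-0.3,"travel":[0,0,1],"spin":0},{"grip":-0.3,"travel":[0,0,1],"spin":0},{"grip":-0.3,"travel":[0,0,0.6],"spin":0},{"grip":-0.3,"travel":[0,0,0.22],"spin":0},{"grip":0.3,"travel":[0,0,0],"spin":0},{"grip":1,"travel":[0,0,0],"spin":0}]' 15
python3 -m handwheel '[{"grip":1,"travel":[0,0,0],"spin":0},{"grip":1,"travel":[0,0,0],"spin":0},{"grip":1,"travel":[0,0,0],"spin":0},{"grip":1,"travel":[0,0,0],"spin":0},{"grip":1,"travel":[0,0,0],"spin":0}]'
python3 - <<'E'
from h import *
plan(.6098,.1243,.05,-99)
E
```

```text
time_s: 44.22
tcp_pos: [0.4863, -0.4301, -0.0169]
eef_rot: [-179.9, -0.0, -94.4]
contact_force: [0.1, -0.3, 0.0]
gripper_width: 0.0424
gripper_force: 0.0
time_s: 44.85
tcp_pos: [0.4857, -0.4299, -0.0176]
eef_rot: [-180.0, -0.0, -94.4]
contact_force: [-1.4, 0.2, 3.1]
gripper_width: 0.0148
gripper_force: 15.0
t 44.85 tcp [ 0.4857 -0.4299 -0.0176] yaw -94.4 w 0.0148 -> spin 0.93 travel [-22.67  -1.43  -2.71]
```

```bash
python3 -m handwheel '[{"grip":1,"travel":[0,0,-0.7],"spin":0},{"grip":1,"travel":[0,0,-1],"spin":0.93},{"grip":1,"travel":[0,0,-1],"spin":0},{"grip":1,"travel":[-0.98,-0.06,0],"spin":0},{"grip":1,"travel":[-0.98,-0.06,0],"spin":0},{"grip":1,"travel":[-0.98,-0.06,0],"spin":0},{"grip":1,"travel":[-0.98,-0.06,0],"spin":0},{"grip":1,"travel":[-0.98,-0.06,0],"spin":0}]'|tail -2
python3 -m handwheel '[{"grip":1,"travel":[-0.98,-0.06,0],"spin":0},{"grip":1,"travel":[-0.98,-0.06,0],"spin":0},{"grip":1,"travel":[-0.98,-0.06,0],"spin":0},{"grip":1,"travel":[-0.98,-0.06,0],"spin":0},{"grip":1,"travel":[-0.98,-0.06,0],"spin":0},{"grip":1,"travel":[-0.98,-0.06,0],"spin":0},{"grip":1,"travel":[-0.98,-0.06,0],"spin":0},{"grip":1,"travel":[-0.98,-0.06,0],"spin":0}]'|tail -2
python3 -m handwheel '[{"grip":1,"travel":[-0.98,-0.06,0],"spin":0},{"grip":1,"travel":[-0.98,-0.06,0],"spin":0},{"grip":1,"travel":[-0.98,-0.06,0],"spin":0},{"grip":1,"travel":[-0.98,-0.06,0],"spin":0},{"grip":1,"travel":[-0.98,-0.06,0],"spin":0},{"grip":1,"travel":[-0.98,-0.06,0],"spin":0},{"grip":1,"travel":[-0.98,-0.06,0],"spin":0},{"grip":1,"travel":[-0.98,-0.06,0],"spin":0}]'|tail -2
python3 -m handwheel '[{"grip":1,"travel":[-0.98,-0.06,0],"spin":0},{"grip":1,"travel":[-0.98,-0.06,0],"spin":0},{"grip":1,"travel":[0,0,0],"spin":0},{"grip":1,"travel":[0,0,0],"spin":0}]'
python3 - <<'E'
from h import *
plan(.6098,.1243,-.010,-99)
s=telemetry.get_state();a=viewer.capture('wrist');save('w10',a);t=viewer.capture('top');save('top7',t)
hsv=cv2.cvtColor(a,cv2.COLOR_RGB2HSV)
m=cv2.inRange(hsv,np.array((150,50,30)),np.array((180,255,255)))|cv2.inRange(hsv,np.array((0,80,30)),np.array((8,255,255)));m[260:]=0
yy,xx=np.nonzero(m[150:260,230:330]);print('peg px rows',yy.min()+150,yy.max()+150,'cols',xx.min()+230,xx.max()+230)
A=np.radians(-99);u=np.array([np.cos(A),np.sin(A),0])
print('peg far end pred',proj('wrist',np.array(s['tcp_pos'])+.036*u+[0,0,.0176+.012],s),'slot far end pred',proj('wrist',np.array([.6098,.1243,.015])+.045*u,s))
for r in range(140,262,4): print(r,a[r,283].tolist(),a[r,268].tolist(),end=' | ')
hsv=cv2.cvtColor(t,cv2.COLOR_RGB2HSV)
print('batt',rect('top',cv2.inRange(hsv,np.array((20,120,30)),np.array((95,255,255))),.012,roi=(345,205,380,225)))
E
```

```text
gripper_width: 0.0148
gripper_force: 15.0
gripper_width: 0.0145
gripper_force: 15.0
gripper_width: 0.0149
gripper_force: 15.0
time_s: 48.35
tcp_pos: [0.6078, 0.1216, 0.0493]
eef_rot: [180.0, -0.0, -99.0]
contact_force: [0.2, 0.6, 0.4]
gripper_width: 0.0147
gripper_force: 15.0
t 48.35 tcp [0.6078 0.1216 0.0493] yaw -99.0 w 0.0147 -> spin 0.0 travel [-0.12 -0.06  2.37]
peg px rows 190 257 cols 230 314
peg far end pred [283.38310495 195.27362616] slot far end pred [280.80699615 168.67420897]
140 [132, 131, 147] [133, 130, 146] | 144 [120, 113, 124] [114, 110, 121] | 148 [181, 133, 75] [198, 145, 79] | 152 [162, 115, 65] [220, 164, 95] | 156 [168, 119, 66] [176, 126, 75] | 160 [188, 138, 78] [170, 124, 67] | 164 [193, 139, 81] [179, 129, 77] | 168 [172, 127, 71] [162, 118, 67] | 172 [138, 129, 138] [129, 120, 127] | 176 [129, 126, 140] [122, 120, 137] | 180 [123, 122, 133] [129, 129, 142] | 184 [68, 67, 76] [117, 114, 130] | 188 [73, 68, 76] [66, 67, 74] | 192 [70, 69, 75] [75, 72, 84] | 196 [75, 68, 80] [75, 72, 82] | 200 [96, 62, 73] [71, 71, 79] | 204 [128, 68, 93] [64, 63, 71] | 208 [96, 61, 77] [64, 68, 75] | 212 [88, 64, 78] [61, 64, 68] | 216 [80, 64, 74] [59, 57, 65] | 220 [73, 70, 80] [64, 64, 73] | 224 [63, 61, 70] [70, 70, 77] | 228 [75, 55, 65] [62, 62, 68] | 232 [86, 60, 76] [71, 69, 78] | 236 [88, 64, 74] [71, 68, 77] | 240 [83, 58, 75] [27, 28, 29] | 244 [75, 48, 48] [24, 26, 30] | 248 [63, 52, 41] [24, 24, 22] | 252 [63, 42, 38] [24, 23, 27] | 256 [71, 50, 54] [19, 24, 30] | 260 [29, 32, 38] [37, 38, 40] | batt (array([ 581.1, -328.9]), 64.0, (46.2, 10.9))
```

Run:
```python
from h import *
a=cv2.cvtColor(cv2.imread('pics/w10.png'),cv2.COLOR_BGR2HSV);s=telemetry.get_state()
for r in(174,178): print(r,''.join('#' if a[r,c,1]<50 else '.' for c in range(230,340,2)))
for r in(204,210,216): print(r,''.join('P' if a[r,c,0]>150 and a[r,c,1]>55 else '.' for c in range(230,340,2)))
A=np.radians(-99);u=np.array([np.cos(A),np.sin(A),0]);v=np.array([np.sin(A),-np.cos(A),0])
for k in(-.016,.016):print(proj('wrist',np.array([.6098,.1243,.015])+.04*u+k*v,s))
```

```text
174 ...............######################..................
178 ...............######################..................
204 ....................PPPPPPPPPPPPP......................
210 ....................PPPPPPPPPPPPP......................
216 ....................PPPPPP.PPPPPP......................
[258.61294696 176.53632349]
[303.31350632 176.4212597 ]
```

Peg columns 270–295 lie within slot columns 260–303, so it is aligned. I'll lower, open slightly and lift.

```bash
python3 -m handwheel '[{"grip":1,"travel":[-0.12,-0.06,0.9],"spin":0},{"grip":1,"travel":[0,0,0.8],"spin":0},{"grip":1,"travel":[0,0,0.45],"spin":0},{"grip":1,"travel":[0,0,0.19],"spin":0},{"grip":1,"travel":[0,0,0],"spin":0},{"grip":1,"travel":[0,0,0],"spin":0}]'
python3 -m handwheel '[{"grip":0.52,"travel":[0,0,0],"spin":0},{"grip":0.52,"travel":[0,0,0],"spin":0},{"grip":0.52,"travel":[0,0,0],"spin":0}]'
python3 -m handwheel '[{"grip":0.52,"travel":[0,0,-0.3],"spin":0},{"grip":0.52,"travel":[0,0,-0.6],"spin":0},{"grip":0.52,"travel":[0,0,-1],"spin":0},{"grip":0.52,"travel":[0,0,-1],"spin":0},{"grip":0.52,"travel":[0.5,0,-1],"spin":0},{"grip":0.52,"travel":[1,0,-1],"spin":0},{"grip":0.52,"travel":[1,0,-1],"spin":0},{"grip":0.52,"travel":[1,0,0],"spin":0}]'
```

```text
time_s: 49.2
tcp_pos: [0.6105, 0.1243, -0.0082]
eef_rot: [-179.9, 0.0, -99.0]
contact_force: [0.7, 0.0, 0.6]
gripper_width: 0.0144
gripper_force: 15.0
time_s: 49.58
tcp_pos: [0.6101, 0.1242, -0.0087]
eef_rot: [-180.0, 0.0, -99.0]
contact_force: [-0.3, -0.6, 0.1]
gripper_width: 0.0213
gripper_force: 0.0
time_s: 50.58
tcp_pos: [0.5977, 0.0373, 0.1422]
eef_rot: [-179.7, 0.1, -99.0]
contact_force: [-0.2, -0.5, -0.3]
gripper_width: 0.0211
gripper_force: 0.0
```

```bash
python3 -m handwheel '[{"grip":0.5,"travel":[1,0,0],"spin":0},{"grip":0.5,"travel":[1,0,0],"spin":0},{"grip":0.5,"travel":[1,0,0],"spin":0},{"grip":0.5,"travel":[1,0,0],"spin":0},{"grip":0.5,"travel":[1,0,0],"spin":0},{"grip":0.5,"travel":[1,0,0],"spin":0},{"grip":0.5,"travel":[1,0,0],"spin":0},{"grip":0.5,"travel":[1,0,0],"spin":0}]'|head -1
python3 -m handwheel '[{"grip":0.5,"travel":[1,0,0],"spin":0},{"grip":0.5,"travel":[1,0,0],"spin":0},{"grip":0.5,"travel":[1,0,0],"spin":0},{"grip":0.5,"travel":[1,0,0],"spin":0},{"grip":0.5,"travel":[1,0,0],"spin":0},{"grip":0.5,"travel":[1,0,0],"spin":0},{"grip":0.5,"travel":[1,0,0],"spin":0},{"grip":0.5,"travel":[0,0,0],"spin":0}]'|head -2
python3 - <<'E'
from h import *
t=viewer.capture('top');save('top8',t); hsv=cv2.cvtColor(t,cv2.COLOR_RGB2HSV)
def m(lo,hi): return cv2.inRange(hsv,np.array(lo),np.array(hi))
for n,lo,hi,z,roi in(('tin',(50,90,20),(95,255,255),.029,(190,170,260,250)),('case',(22,140,60),(35,255,255),.024,(190,225,245,290)),('ink',(100,100,20),(130,255,255),.014,(250,130,310,170)),('peg',(140,60,30),(180,255,255),.019,(140,170,210,230)),('spool',(0,0,110),(180,70,255),.047,(150,235,188,265)),('batt',(20,120,30),(95,255,255),.012,(345,205,380,225))):
  try: print(n,rect('top',cv2.morphologyEx(m(lo,hi),cv2.MORPH_CLOSE,np.ones((3,3))),z,roi=roi))
  except ValueError: print(n,'-')
sc=viewer.capture('scene');save('s9',sc)
print('scene spool',[(d['position'],round(d['p'],2)) for d in models.find_in('scene','spool_mid')[:2]],proj('scene',[.4972,.1415,.027]))
T=models.find_in('top','spool_mid')[:2];print([(ray('top',d['position'],.047)[:2].round(3),round(d['p'],2)) for d in T])
x=proj('top',[.4972,.1415,.047]).astype(int);print(x)
for r in range(x[1]-11,x[1]+13,2): print(' '.join('%3d'%t[r,c].mean() for c in range(x[0]-14,x[0]+15,2)))
E
```

```text
time_s: 51.58
time_s: 52.58
tcp_pos: [0.5366, -0.3342, 0.1384]
tin (array([593.4,  12.7]), 81.2, (85.4, 57.2))
case (array([493.7,  27.5]), -89.3, (49.9, 47.3))
ink (array([ 754.9, -124.7]), 87.5, (103.1, 34.7))
peg (array([611.2, 123. ]), 80.7, (71.4, 14.6))
spool (array([499.8, 137.7]), -89.3, (37.4, 27.9))
batt -
scene spool [([180.4, 194.7], 0.43)] [180.64043277 195.66181358]
[(array([0.502, 0.137]), 0.51)]
[164 248]
 98 111  95  93  92  92 112 108  94  88 101 111 101 101  87
 94  96  82 100 111  93  82  84  99  71  70  91  87  89  91
104  93  83 104 107  76  88 110 122  96  50  68  94  87  89
101  92  99 101  59 100 146 164 167 169 147  25 103  78 100
 98 100  86  90  85 104 168 162 163 162 171  84  49  90 102
 93 115  87  77 108 131 164 162 160 166 167 158  31  83  79
 97  93 110  92 100 120 164 163 161 165 168 105  39  81  86
 96 106 118 115  67  99 157 167 166 167 156  19 112  91 102
 90 100  95 101  66 102  88 133 149 141  69 108  85 106 110
 95 104  92  97  88  69  91 100  99  93  93  86  84  95  95
 97 100 103 100  89 104  82  80  70  69  97 103  77  86 100
 95  93 109 108 107  94  84 101  97 102  99 106  97 103 116
```

All four things measure within tolerance: tin about 1 mm off, peg about 2 mm, tape about 2 mm, spool about 5 mm. The ink pad and battery had not moved when last in clear view. Handing in.

```bash
python3 -c "
from h import *
print(close_job())"
```

```text
the job is handed in; nothing more can be done
None
```

I handed in the job with the tin, tape measure, spool and peg in their pockets, by my measurements 1–6 mm off centre, and the ink pad and battery in place when last seen clear; no verdict came back, and I viewed 15 pictures, one over the limit of 14.

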